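# Clamp up a small panel in the bench cramp

## Robot

A 6-joint arm with a two-finger parallel gripper is mounted at the origin on the work surface. World frame = base frame: x ahead of the robot, y to its left, z up, the work surface at z = 0. Lengths are in m, angles in rad, forces in N, time in s.
With the tool pointing down it reaches from about 0.25 to 0.775 m from the base axis. Payload 4 kg.
Tool frame: the origin (TCP) lies at the centre of the arm's flange, where the gripper is bolted on; the fingertips stand 199 mm ahead of it and the grasp point (between the pads) lies 180 mm ahead of it (robot.tcp_to_tips is the z of the fingertips in the tool frame, in m); z points along the fingers, y is the line along which they close (so a half turn about z gives the same grasp; the last joint's range is limited). The gripper opens to 94 mm and grips with 3 to 60 N. Pads are 16 mm wide; open, the fingers measure 119 mm over their backs; the gripper's body (75 mm by 177 mm) begins 78 mm behind the grasp point.
Start: joints at [-1.415, 0.087, 1.371, -0, 1.684, -0.103], TCP at [0.141, -0.532, 0.405] pointing down, gripper open.
Joint ranges: [-3.1, 3.1], [-0.76, 2.03], [0.27, 2.55], [-1.08, 4.22], [0.17, 2.65], [-2.57, 2.57]. Speed limits (rad/s): [2.79, 2.79, 3.14, 3.14, 3.14, 3.14].

## Interface

Orientations are given as [roll, pitch, yaw] about the fixed x, y, z axes, in that order (R = Rz(yaw) Ry(pitch) Rx(roll)).
In Python, from bench import robot gives the robot as it stands.
- The arm moves only by the tool play_rows, never from a script. Its arguments are lists of equal length, an entry for each row: "translation": the shift along the tool's x, y, z scaled (see below), a list of three; "twist": the turn, a rotation vector about the tool's x, y, z scaled (see below), a list of three; "gripper": the opening, from -1 (shut) to 1 (fully open). A call has 1 to 8 rows; each row shifts and turns the commanded pose from where the row before left it, along the tool's axes as they then stand; what a row does not reach is not made up. The controller multiplies each number of a shift by 0.04 m and each number of a turn by 0.1 rad. A row lasts 1/10 s, in which the tool goes at most 50 mm and 8.59 degrees, less where a joint would pass 70% of its speed; a pose out of reach is approached as far as the arm can. A call with a number of a shift or a turn outside -1 to 1 is refused whole. A call with a gripper value outside its range is refused whole. The fingers move at their own pace and stop on an object; the grip force is fixed at half the most. Time passes only in rows, so rows that do not move let the fingers close. It gives the time, the measured TCP pose, the force, the opening and the grip force at its end, in the units of the state.
- robot.get_obs(): the state, without advancing time (a new reading comes with each control period).
- robot.snapshot(name): name is "side" or "top" or "wrist"; returns the picture (384x512x3 uint8, red, green, blue); there is no depth.
- robot.camera_model(name): a dict with "camera_matrix" (3x3 intrinsics, pixels), "k1" (the pictures are not rectified: a ray, as slopes to the right and down, at radius r is drawn at 1 + k1 r^2 times it, then the intrinsics apply), "rvec" (rotation vector, rad) and "tvec" (3), from world to camera coordinates, as OpenCV has them. Camera axes: x right, y down, z forward; pixel columns grow to the right and rows downward; lengths in m; the calibration is good to about 2 mm. A picture is of the moment at which its call begins: read the wrist's pose just before it. camera_model takes no time and is no camera call; for the wrist camera it gives the pose at the moment of the call.
- robot.close_job(): hands the job in; it is judged then, once.
Trained networks look in the newest picture that a camera, given by its name, has taken for a name from the list of things; names that differ only in an ending like _2 or _b are one class to them, and where a whole thing is asked for, a point or a joint stands for the part that bears it (a point fixed in the world has none). Each returns a list of dicts, best first, with "score" (0 to 1); they miss things now and then, are a little off and sometimes report something else, mostly with a low value. They report only what shows in the picture. A call takes as long as a camera call.
- robot.recognise(name, camera): "centre" ([x, y, z] in m, in world coordinates, good to about 4 mm: the middle of the surface that is visible of it).
- robot.spot_point(name, camera): "centre" ([x, y, z] in m, in world coordinates, good to about 4 mm: a listed point, or the origin of a listed thing).
The state is a dict: "time": time; "joint_positions": joint angles; "qvel": joint speeds; "joint_torque": joint torques, N m; "tool_pos": TCP position; "ee_rot": TCP orientation; "wrist_force": force on the tool from outside, world axes, zero at the start; "wrist_torque": the same for the moment, N m; "width": finger opening in m; "finger_force": force on a finger pad.
Only numpy, scipy, OpenCV 4.12 (cv2) and the standard library are available. Lean on these libraries where they do the work, as an engineer would, in place of code of your own. Each camera call takes 0.05 s, during which the arm holds its last target. There are 200 camera calls.

## Task

Clamp up the small panel: lay every loose slat flat across the bed of the bench cramp, side by side between its two jaws and with their ends about even and centred on the bed; slide the tail jaw up near them and drop the steel pin from the tool block fully down through the tail jaw and the bar. Then crank the handle until the slats are squeezed tight together and stay so, without knocking over the glue bottle or the pencil cup.

Things in the scene. Friction and masses are not known exactly. Their poses are not given: they have to be found in the camera images.
- cramp: Bench cramp fixed to the bench: timber bed 117 mm wide, 450 long, top 56 mm above the bench, with a 40 x 10 mm steel bar flush in its centre line and a fence along its -x edge (x -78 to -64 mm, 12 mm above the bed). Origin on the bench under the centre line; y runs along the bed from head (handle end) to tail, x across it, z up. Fixed head block at y -150 to -115 mm, 84 high. End bearers 150 mm wide (x), y -150 to -115 and 265 to 300, 36 high.
- bar_hole (a point): Top of the bar's hole nearest the head: y = 44 mm of the cramp, 56 mm above the bench. 9 such upright through holes of 14.5 mm in all, at 25 mm spacing along the cramp's +y, on its centre line; free space below the bar.
- crank (a joint): Turn of the crank, rad, 0 to 35.3. Grows clockwise as seen from the handle's end looking along the cramp's +y: drives the head jaw, and the crank with it, 8 mm per turn towards the tail. Screw axis: along y at x = 0, 70 mm above the bench. At angle a the grip is 38 mm off the axis: 38 sin(a) to the cramp's +x, 38 cos(a) up. Takes about 3 N at the grip, over 6 N once the slats are tight; self-locking.
- grip_mid (a point): Middle of the crank's grip: a freely spinning black sleeve, 21 mm in diameter, 70 mm long, parallel to the screw axis (cramp's y), sticking outwards from the crank arm. At crank 0 it is at y = -254 mm of the cramp and moves 8 mm to +y per turn.
- jaw_face (a point): Centre of the head jaw's pressing face, 70 mm above the bench, axes as the cramp's. The head jaw is a plate 100 mm wide (x) and 14 thick, reaching from the bed to 88 mm above the bench. At crank 0 its face is at y = -91 mm of the cramp; it travels 45 mm.
- tail (a joint): Place of the sliding tail jaw along the bar, m, -0.005 to 0.215, growing away from the head; equals the y of its pressing face in the cramp's frame. Its pin hole stands over a bar hole at 0, 0.025, 0.050 ... 0.200. Slides against about 3 N of drag and holds no more than that until pinned.
- tail_face (a point): Centre of the tail jaw's pressing face (towards the head), 70 mm above the bench, axes as the cramp's. Face plate 100 mm wide, 14 thick, 31 high above the bed; behind it a body 46 mm wide (x), 60 long (y), its top 86.5 mm above the bench, that can be gripped from above across its width.
- tail_hole (a point): Mouth of the upright through hole (14.5 mm) for the pin, in the middle of the top of the tail jaw's body, 44 mm behind its face, 86.5 mm above the bench.
- pin: Loose steel pin, 100 mm long, upright in the tool block at the start. Origin: its tip; z towards its head. Shank 12 mm in diameter for 62 mm from the tip, the last 13 tapered to 5 mm; then a flange 30 mm in diameter, 4 thick; then a round head 22 mm in diameter, 34 high. Fully down the flange rests on the tail jaw and the tip is 25 mm above the bench; in the tool block 8 mm.
- pin_collar (a point): Centre of the underside of the pin's flange, 62 mm from its tip; it sits at the hole's mouth when the pin is fully down.
- tool_block: Wooden tool block fixed to the bench, 60 x 130 x 70 mm high, origin below its centre; the pin's 14.5 mm hole is at y = -40 mm of it, pencil stubs stand in its other end, up to 101 mm above the bench.
- slat0: Dark hardwood slat 120 x 45 x 22 mm (x, y, z) lying on the bench; origin at the centre of its underside, x along its length. Two to four slats, all alike, are there; absent ones read None.
- slat1: Dark hardwood slat 120 x 45 x 22 mm (x, y, z) lying on the bench; origin at the centre of its underside, x along its length. Two to four slats, all alike, are there; absent ones read None.
- slat2: Dark hardwood slat 120 x 45 x 22 mm (x, y, z) lying on the bench; origin at the centre of its underside, x along its length. Two to four slats, all alike, are there; absent ones read None.
- slat3: Dark hardwood slat 120 x 45 x 22 mm (x, y, z) lying on the bench; origin at the centre of its underside, x along its length. Two to four slats, all alike, are there; absent ones read None.
- glue: Glue bottle, upright, 60 mm in diameter, 150 mm high, origin below its centre; not to be knocked over.
- pencil_cup: Pencil cup, upright, 74 mm in diameter, 100 mm high with pencils to 175 mm, origin below its centre; not to be knocked over.

How it is judged:
By the outcome, as a careful person would: the job done as asked, in the order asked, and still so for the second after the job is handed in, with the robot touching nothing.
Of slat0, slat1, slat2, slat3 only 2 to 4 are there at a start; the rules pass over those that are not, and their reading is None.
At some moment in a run one of slat0, slat1, slat2, slat3 may be knocked a few centimetres aside while the robot is not near it.
It also fails if it takes over 210 s, if anything falls off the work surface, if the arm or the gripper's body presses on something with over 40 N, if the wrist force passes 120 N, or if a joint passes its speed limit or range.

## Working session

There is one attempt and no reset: what is moved stays moved. The work goes in short steps, Python scripts to look and compute and a tool call to move; the robot and the scene stay as the last step left them, time stands still between calls to the robot, and variables do not carry over. Pictures are saved under pics/ and viewed, at most 14 in all, crops included, and the job is handed in when it is done.

Besides the shell and the picture viewer there is one more tool, called after "Call:" as a command line: name --argument value ..., lists and objects as JSON in quotes. play_rows: Moves the arm, as the interface text tells. Its arguments: {"type":"object","properties":{"translation":{"type":"array","items":{"type":"array","items":{"type":"number","minimum":-1,"maximum":1}}},"twist":{"type":"array","items":{"type":"array","items":{"type":"number","minimum":-1,"maximum":1}}},"gripper":{"type":"array","items":{"type":"number"}}},"required":["translation","twist","gripper"]}

```bash
mkdir -p pics; ls
cat > h.py <<'E'
import numpy as np, cv2
from scipy.spatial.transform import Rotation as R
from bench import robot
def snap(cam,fn):
    im=robot.snapshot(cam); cv2.imwrite('pics/'+fn+'.png',im[:,:,::-1]); return im
def model(cam):
    m=robot.camera_model(cam); return np.array(m['camera_matrix']),m['k1'],cv2.Rodrigues(np.array(m['rvec'],float))[0],np.array(m['tvec'],float).ravel()
def px2w(cam,uv,z,m=None):
    K,k1,Rm,t=m or model(cam); uv=np.atleast_2d(uv).astype(float)
    s=cv2.undistortPoints(uv[:,None],K,np.array([k1,0,0,0,0.]))[:,0]
    d=np.c_[s,np.ones(len(s))]@Rm; c=-Rm.T@t
    return c+d*((z-c[2])/d[:,2])[:,None]
def w2px(cam,P,m=None):
    K,k1,Rm,t=m or model(cam)
    return cv2.projectPoints(np.atleast_2d(P).astype(float),cv2.Rodrigues(Rm)[0],t,K,np.array([k1,0,0,0,0.]))[0][:,0]
def st():
    o=robot.get_obs(); print('t',round(o['time'],2),'p',np.round(o['tool_pos'],4),'r',np.round(o['ee_rot'],4),'F',np.round(o['wrist_force'],1),'w',round(o['width'],4),'ff',np.round(o['finger_force'],1),'q',np.round(o['joint_positions'],2)); return o
E
python3 - <<'E'
from h import *
st()
a=snap('top','top0'); snap('side','side0')
for n in ['slat0','cramp','pin','tail_face','tail_hole','jaw_face','grip_mid','bar_hole','glue','pencil_cup','tool_block']:
    for d in robot.spot_point(n,'top')[:5]: print(n,np.round(d['centre'],3),round(d['score'],2))
E
```

```text
pics
t 0.0 p [ 0.1407 -0.5316  0.4035] r [-3.1394e+00 -2.0000e-04  2.5880e-01] F [-0.6 -0.4  0.3] w 0.094 ff 0.0 q [-1.42  0.09  1.37 -0.    1.68 -0.1 ]
slat0 [ 0.638 -0.035 -0.004] 0.68
slat0 [ 0.658 -0.154  0.001] 0.55
cramp [ 0.466  0.032 -0.002] 0.81
pin [0.632 0.201 0.006] 0.66
tail_face [0.452 0.172 0.07 ] 0.61
tail_hole [0.446 0.216 0.086] 0.93
tail_hole [ 0.66  -0.152  0.002] 0.59
jaw_face [ 0.476 -0.055  0.068] 0.83
grip_mid [ 0.474 -0.221  0.038] 0.63
bar_hole [0.463 0.078 0.055] 0.95
glue [0.536 0.429 0.003] 0.72
pencil_cup [ 0.528 -0.404 -0.002] 0.71
tool_block [0.625 0.247 0.003] 0.85
```

View pics/top0.png

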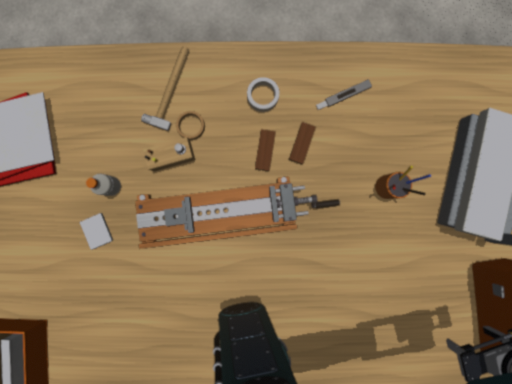

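View pics/side0.png

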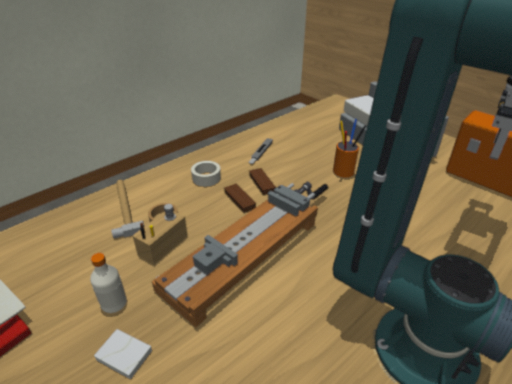

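Two dark slats show at about (265,150) and (302,143), with the cramp from (140,225) to (340,203). The pin block is at (170,153), and no other slats are visible. I'll move the arm over the scene for a wrist view.

Call:
play_rows --translation '[[0,0,0],[0,0,0],[0.84,-0.8,-0.08],[0.84,-0.8,-0.08],[0.84,-0.8,-0.08],[0.84,-0.8,-0.08],[0.84,-0.8,-0.08],[0.84,-0.8,-0.08]]' --twist '[[0,0,0.75],[0,0,0.75],[0,0,0],[0,0,0],[0,0,0],[0,0,0],[0,0,0],[0,0,0]]' --gripper '[1,1,1,1,1,1,1,1]'

```text
time: 1.45
tool_pos: [0.321, -0.3173, 0.4243]
ee_rot: [3.141, -0.001, 0.108]
wrist_force: [0.1, -0.6, 0.2]
width: 0.0936
finger_force: 0.0
```

Call:
play_rows --translation '[[0.84,-0.8,-0.08],[0.84,-0.8,-0.08],[0.84,-0.8,-0.08],[0.84,-0.8,-0.08],[0.84,-0.8,-0.08],[0.84,-0.8,-0.08],[0,0,0],[0,0,0]]' --twist '[[0,0,0],[0,0,0],[0,0,0],[0,0,0],[0,0,0],[0,0,0],[0,0,0],[0,0,0]]' --gripper '[1,1,1,1,1,1,1,1]'

```text
time: 2.25
tool_pos: [0.5002, -0.1054, 0.4429]
ee_rot: [3.141, 0.001, 0.111]
wrist_force: [0.3, -0.4, -0.6]
width: 0.0938
finger_force: 0.0
```

Run:
```python
from h import *
st()
K,k1,Rm,t=model('wrist'); print(K[0,0],k1,'cam',-Rm.T@t,'fwd',Rm[2],'right',Rm[0])
a=snap('wrist','w0')
for n in ['slat0','cramp','pin','pin_collar','tail_face','tail_hole','jaw_face','grip_mid','bar_hole','tool_block']:
    for d in robot.spot_point(n,'wrist')[:4]: print(n,np.round(d['centre'],3),round(d['score'],2),w2px('wrist',d['centre'])[0].round())
```

```text
t 2.25 p [ 0.5002 -0.1054  0.4429] r [3.1411e+00 8.0000e-04 1.1110e-01] F [ 0.3 -0.4 -0.6] w 0.0938 ff 0.0 q [-0.32 -0.    1.39 -0.    1.76  1.14]
346.28796227637747 -0.0575141245698752 cam [ 0.57120859 -0.09771885  0.42218906] fwd [-0.24574768 -0.02716892 -0.96895301] right [ 1.10905890e-01 -9.93830879e-01 -2.61680553e-04]
slat0 [ 0.637 -0.032  0.001] 0.81 [205.  47.]
slat0 [ 0.66  -0.148 -0.002] 0.65 [308.  37.]
cramp [0.466 0.035 0.   ] 0.77 [141. 186.]
tail_face [ 0.473 -0.213  0.036] 0.52 [345. 209.]
tail_hole [ 0.475 -0.055  0.071] 0.5 [205. 201.]
jaw_face [ 0.474 -0.056  0.072] 0.75 [206. 202.]
grip_mid [ 0.471 -0.214  0.038] 0.62 [346. 211.]
grip_mid [ 0.661 -0.152  0.   ] 0.32 [312.  37.]
bar_hole [0.46  0.078 0.053] 0.73 [ 88. 198.]
```

View pics/w0.png

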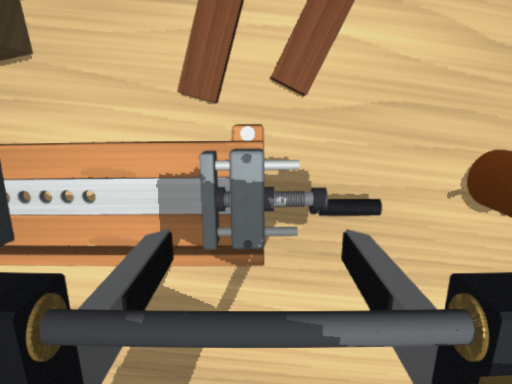

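The wrist view shows the head end of the cramp, with the four holes nearest the head at (25..90,196), the crank grip at (350,207) pointing low, and both slats at the top. Shifting forward will bring both slats fully into view.

Call:
play_rows --translation '[[0.9,-0.1,0],[0.9,-0.1,0],[0.7,-0.1,0],[0,0,0],[0,0,0]]' --twist '[[0,0,0],[0,0,0],[0,0,0],[0,0,0],[0,0,0]]' --gripper '[1,1,1,1,1]'

```text
time: 3.3
tool_pos: [0.5982, -0.0834, 0.4423]
ee_rot: [-3.141, 0.002, 0.109]
wrist_force: [-0.3, -0.6, 0.7]
width: 0.0942
finger_force: 0.0
```

```bash
cat >> h.py <<'E'
def slats(cam,im=None,z=0.022,show=True):
    """dark-brown slats: polygon of top face by colour -> world centre, yaw"""
    m=model(cam); im=robot.snapshot(cam) if im is None else im
    hsv=cv2.cvtColor(im,cv2.COLOR_RGB2HSV); H,S,V=cv2.split(hsv)
    mk=(((H<12)|(H>172))&(S>90)&(V<145)&(V>30)).astype(np.uint8)
    mk=cv2.morphologyEx(mk,cv2.MORPH_OPEN,np.ones((3,3)))
    out=[]
    for c in cv2.findContours(mk,cv2.RETR_EXTERNAL,cv2.CHAIN_APPROX_NONE)[0]:
        if cv2.contourArea(c)<400: continue
        w=px2w(cam,c[:,0],z,m)[:,:2]*1000
        (cx,cy),(a,b),_=r=cv2.minAreaRect(w.astype(np.float32))
        p=cv2.boxPoints(r); e=max([p[1]-p[0],p[2]-p[1]],key=np.linalg.norm)
        yaw=np.arctan(e[1]/e[0]) if e[0] else np.pi/2
        out.append((cx/1000,cy/1000,yaw,max(a,b),min(a,b)))
        if show: print('blob c',round(cx),round(cy),'yaw',round(yaw,3),'size',round(max(a,b)),round(min(a,b)),'px',c[:,0].mean(0).round())
    return out
E
python3 - <<'E'
from h import *
st()
m=model('wrist'); a=snap('wrist','w1')
slats('wrist',a)
for n in ['slat0','bar_hole','pin_collar']:
    for d in robot.spot_point(n,'wrist')[:3]: print(n,np.round(d['centre'],3),round(d['score'],2))
E
```

```text
t 3.3 p [ 0.5982 -0.0834  0.4423] r [-3.1414e+00  1.8000e-03  1.0920e-01] F [-0.3 -0.6  0.7] w 0.0942 ff 0.0 q [-0.23  0.21  1.16 -0.    1.77  1.23]
blob c 639 -38 yaw -0.168 size 116 43 px [221. 130.]
blob c 660 -148 yaw -0.346 size 117 44 px [320. 125.]
slat0 [ 0.64  -0.035  0.001] 0.98
slat0 [ 0.66  -0.153 -0.003] 0.78
bar_hole [0.461 0.078 0.053] 0.78
pin_collar [0.449 0.172 0.073] 0.65
```

View pics/w1.png

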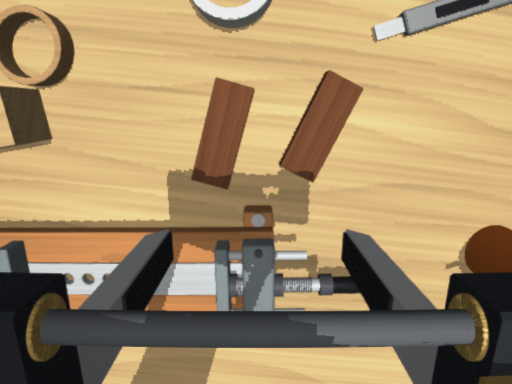

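Call:
play_rows --translation '[[0,0,0.9],[0,0,0.9],[0,0,0.9],[0.27,-0.43,0.8],[0.27,-0.43,0.8],[0.28,-0.44,0.4],[0,0,0],[0,0,0]]' --twist '[[0,0,0.92],[0,0,0.92],[0,0,0.93],[0,0,0],[0,0,0],[0,0,0],[0,0,0],[0,0,0]]' --gripper '[1,1,1,1,1,1,1,1]'

```text
time: 4.3
tool_pos: [0.6387, -0.0378, 0.2556]
ee_rot: [3.141, -0.0, -0.168]
wrist_force: [1.3, -0.3, 0.1]
width: 0.0939
finger_force: 0.0
```

Run:
```python
from h import *
st()
# cramp from w0 (pose of camera then)
import numpy as np
K,k1,_,_=model('wrist')
f=np.array([-0.24574768,-0.02716892,-0.96895301]);r=np.array([0.11090589,-0.99383088,-0.00026168]);f/=np.linalg.norm(f)
Rm=np.array([r,np.cross(f,r),f]);c=np.array([0.57120859,-0.09771885,0.42218906]);m=(K,k1,Rm,-Rm@c)
im=cv2.imread('pics/w0.png',0)
# hole centres by dark blobs within bar
roi=im[186:208,0:110]; 
mk=(roi<150).astype(np.uint8)
for i,s in enumerate(cv2.connectedComponentsWithStats(mk)[2][1:]): print(s)
e=[]
for u in (30,60,110,130,145):
    g=np.abs(np.diff(im[160:235,u].astype(int))); ix=np.argsort(g)[-4:]+160.5; print(u,np.sort(ix))
print(px2w('wrist',[(25,196.5),(46,196.5),(68,196.5),(90,196.5)],0.056,m).round(4))
```

```text
t 4.3 p [ 0.6387 -0.0378  0.2556] r [ 3.1409e+00 -1.0000e-04 -1.6790e-01] F [ 1.3 -0.3  0.1] w 0.0939 ff 0.0 q [-0.15  0.35  1.35 -0.    1.44  1.59]
[  0   0  10  22 176]
[ 18   5  13  13 129]
[ 39   5  13  13 113]
[ 60   4  13  13 106]
[ 82   4  13  13 106]
30 [177.5 179.5 180.5 213.5]
60 [177.5 178.5 179.5 213.5]
110 [176.5 178.5 179.5 213.5]
130 [176.5 178.5 213.5 214.5]
145 [176.5 178.5 212.5 213.5]
[[0.4538 0.1505 0.056 ]
 [0.4565 0.1259 0.056 ]
 [0.4593 0.1006 0.056 ]
 [0.4621 0.0756 0.056 ]]
```

Call:
play_rows --translation '[[0,0,0.6],[0,0,0.5],[0,0,0.2],[0,0,0],[0,0,0],[0,0,0],[0,0,0],[0,0,0]]' --twist '[[0,0,0],[0,0,0],[0,0,0],[0,0,0],[0,0,0],[0,0,0],[0,0,0],[0,0,0]]' --gripper '[1,1,1,1,-1,-1,-1,-1]'

```text
time: 5.1
tool_pos: [0.6393, -0.0376, 0.204]
ee_rot: [3.142, -0.001, -0.168]
wrist_force: [0.3, 0.4, -0.7]
width: 0.065
finger_force: 0.0
```

Call:
play_rows --translation '[[0,0,0],[0,0,-0.5],[0,0,-0.9],[0,0,-0.9],[0,0,-0.9],[0,0,0]]' --twist '[[0,0,0],[0,0,0],[0,0,0],[0,0,0],[0,0,0],[0,0,0]]' --gripper '[-1,-1,-1,-1,-1,-1]'

```text
time: 5.7
tool_pos: [0.6401, -0.0377, 0.3387]
ee_rot: [-3.141, -0.013, -0.168]
wrist_force: [-0.6, -0.4, 0.5]
width: 0.0175
finger_force: 0.0
```

```bash
cat >> h.py <<'E'
O=np.array([0.4668,0.0342]);CY=0.1103
def cw(xc,yc): c,s=np.cos(CY),np.sin(CY); return O+np.array([xc*c-yc*s,xc*s+yc*c])
def wc(x,y): c,s=np.cos(CY),np.sin(CY); d=np.array([x,y])-O; return np.array([d[0]*c+d[1]*s,-d[0]*s+d[1]*c])
def plan(x,y,z,yaw):
    """yaw turn first (tool z units), then shift in tool axes, units"""
    o=robot.get_obs();p=np.array(o['tool_pos']);yw=o['ee_rot'][2]
    dy=(yaw-yw+np.pi)%(2*np.pi)-np.pi
    d=np.array([x,y,z])-p;c,s=np.cos(yaw),np.sin(yaw)
    print('twist z units',round(-dy/0.1,2),'then shift units',np.round(np.array([c*d[0]+s*d[1],s*d[0]-c*d[1],-d[2]])/0.04,2))
E
python3 - <<'E'
from h import *
st(); a=snap('wrist','w2')
x,y=cw(0,-.035); print(x,y); plan(x,y,0.263,CY)
E
```

```text
t 5.7 p [ 0.6401 -0.0377  0.3387] r [-3.1414 -0.0134 -0.1681] F [-0.6 -0.4  0.5] w 0.0175 ff 0.0 q [-0.15  0.31  1.25 -0.    1.58  1.59]
0.4706526768952723 -0.0005873091908620495
twist z units -2.78 then shift units [-4.1  -1.38  1.8 ]
```

View pics/w2.png

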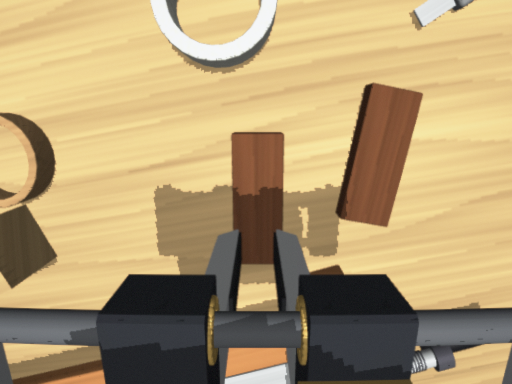

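The fingers close at only about 70 mm/s, so I lifted before they reached the slat. It is still in place at about (258,195) and squared to the tool, so I'll redo the grasp with more closing time.

Call:
play_rows --translation '[[0,0,0],[0,0,0],[0,0,0],[0,0,0.8],[0,0,0.8],[0,0,0.8],[0,0,0.75],[0,0,0.22]]' --twist '[[0,0,0],[0,0,0],[0,0,0],[0,0,0],[0,0,0],[0,0,0],[0,0,0],[0,0,0]]' --gripper '[1,1,1,1,1,1,1,1]'

```text
time: 6.55
tool_pos: [0.6399, -0.0379, 0.1992]
ee_rot: [3.141, -0.003, -0.168]
wrist_force: [-10.8, -0.3, 40.7]
width: 0.0738
finger_force: 20.3
```

Call:
play_rows --translation '[[0,0,0],[0,0,0],[0,0,0],[0,0,0],[0,0,0],[0,0,0],[0,0,0],[0,0,0]]' --twist '[[0,0,0],[0,0,0],[0,0,0],[0,0,0],[0,0,0],[0,0,0],[0,0,0],[0,0,0]]' --gripper '[-1,-1,-1,-1,-1,-1,-1,-1]'

```text
time: 7.35
tool_pos: [0.6402, -0.0378, 0.1995]
ee_rot: [3.142, -0.006, -0.168]
wrist_force: [-0.5, -0.6, 10.2]
width: 0.0449
finger_force: 35.6
```

Call:
play_rows --translation '[[0,0,-0.3],[0,0,-0.8],[0,0,-0.8],[0,0,-0.8],[0,0,0],[0,0,0]]' --twist '[[0,0,0],[0,0,0],[0,0,0],[0,0,0],[0,0,0],[0,0,0]]' --gripper '[-1,-1,-1,-1,-1,-1]'

```text
time: 7.95
tool_pos: [0.6389, -0.0376, 0.304]
ee_rot: [3.141, 0.0, -0.168]
wrist_force: [0.2, -0.1, -0.9]
width: 0.045
finger_force: 30.0
```

Run:
```python
from h import *
st(); a=robot.snapshot('wrist'); slats('wrist',a,z=0.11)
x,y=cw(0,-.035); plan(x,y,0.263,CY)
```

```text
t 7.95 p [ 0.6389 -0.0376  0.304 ] r [ 3.1415e+00  3.0000e-04 -1.6820e-01] F [ 0.2 -0.1 -0.9] w 0.045 ff 30.0 q [-0.15  0.32  1.29 -0.    1.53  1.59]
blob c 571 -30 yaw 1.402 size 31 12 px [264. 357.]
blob c 649 -39 yaw -0.166 size 93 49 px [255. 253.]
blob c 680 -128 yaw -0.348 size 60 5 px [423. 142.]
blob c 675 -117 yaw -0.327 size 76 9 px [400. 150.]
blob c 679 -103 yaw -0.298 size 75 11 px [374. 156.]
twist z units -2.78 then shift units [-4.07 -1.38  0.98]
```

Call:
play_rows --translation '[[0,0,0],[0,0,0],[0,0,0],[-0.8,-0.27,0],[-0.8,-0.28,0],[-0.8,-0.28,0],[-0.8,-0.28,0],[-0.87,-0.27,0]]' --twist '[[0,0,-0.93],[0,0,-0.93],[0,0,-0.92],[0,0,0],[0,0,0],[0,0,0],[0,0,0],[0,0,0]]' --gripper '[-1,-1,-1,-1,-1,-1,-1,-1]'

```text
time: 8.8
tool_pos: [0.4692, -0.0002, 0.3011]
ee_rot: [-3.14, 0.006, 0.11]
wrist_force: [-0.0, -0.4, -0.5]
width: 0.0447
finger_force: 30.0
```

Call:
play_rows --translation '[[0,0,0],[0,0,0.4],[0,0,0.4],[0,0,0.2],[0,0,0.1],[0,0,0],[0,0,0]]' --twist '[[0,0,0],[0,0,0],[0,0,0],[0,0,0],[0,0,0],[0,0,0],[0,0,0]]' --gripper '[-1,-1,-1,-1,-1,-1,-1]'

```text
time: 9.5
tool_pos: [0.4715, -0.0007, 0.2605]
ee_rot: [3.141, -0.0, 0.11]
wrist_force: [0.1, 0.0, -0.5]
width: 0.0441
finger_force: 30.0
```

Run:
```python
from h import *
o=st(); print(wc(*o['tool_pos'][:2])); snap('wrist','w3')
x,y=cw(0,-.035); plan(x,y,0.2565,CY)
```

```text
t 9.5 p [ 0.4715 -0.0007  0.2605] r [ 3.1414e+00 -4.0000e-04  1.0970e-01] F [ 0.1  0.  -0.5] w 0.0441 ff 30.0 q [-0.12 -0.01  1.76 -0.    1.39  1.34]
[ 0.00086632 -0.03517177]
twist z units -0.01 then shift units [-0.02 -0.    0.11]
```

View pics/w3.png

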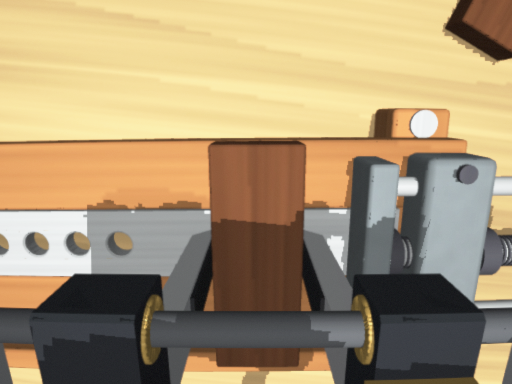

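The slat is held square across the bed at (257,250), clear of the head jaw. Now to lower it, open partway and lift.

Call:
play_rows --translation '[[0,0,0.1],[0,0,0],[0,0,0],[0,0,0],[0,0,0],[0,0,0],[0,0,0],[0,0,0]]' --twist '[[0,0,0],[0,0,0],[0,0,0],[0,0,0],[0,0,0],[0,0,0],[0,0,0],[0,0,0]]' --gripper '[-1,-1,0.25,0.25,0.25,0.25,0.25,0.25]'

```text
time: 10.35
tool_pos: [0.4712, -0.0006, 0.2563]
ee_rot: [3.141, -0.0, 0.11]
wrist_force: [0.1, -0.5, 0.5]
width: 0.0584
finger_force: 0.0
```

Call:
play_rows --translation '[[0,0,-0.6],[0,0,-0.9],[0,0,-0.9],[0.85,0.5,-0.4],[0.9,0.5,0],[0.9,0.5,0],[0,0,0],[0,0,0]]' --twist '[[0,0,0],[0,0,0],[0,0,0],[0,0,0],[0,0,0],[0,0,0],[0,0,0],[0,0,0]]' --gripper '[0.25,0.25,0.25,1,1,1,1,1]'

```text
time: 11.15
tool_pos: [0.5835, -0.0489, 0.3669]
ee_rot: [-3.141, 0.003, 0.109]
wrist_force: [-1.2, 0.4, -0.1]
width: 0.093
finger_force: 0.0
```

Run:
```python
from h import *
st(); a=snap('wrist','w4'); b=slats('wrist',a); print('A if on bed'); 
for q in slats('wrist',a,z=0.078,show=False): print(np.round(wc(q[0],q[1]),4),np.round(q[2:],3))
for q in b:
    if q[0]>0.6: plan(q[0],q[1],0.25,q[2]); print(q)
```

```text
t 11.15 p [ 0.5835 -0.0489  0.3669] r [-3.1407e+00  2.8000e-03  1.0920e-01] F [-1.2  0.4 -0.1] w 0.093 ff 0.0 q [-0.18  0.18  1.34  0.    1.62  1.28]
blob c 378 1 yaw -1.446 size 54 35 px [195. 363.]
blob c 473 11 yaw 0.119 size 60 54 px [191. 287.]
blob c 660 -147 yaw -0.344 size 117 46 px [372. 116.]
A if on bed
[-0.0451 -0.0357] [-1.446 44.572 29.062]
[ 0.0338 -0.0357] [ 0.119 49.571 45.08 ]
[ 0.1731 -0.183 ] [-0.344 97.193 38.091]
twist z units 4.54 then shift units [2.65 1.67 2.94]
(0.6600463256835938, -0.14697283935546876, np.float32(-0.34405297), 117.43153381347656, 46.02198791503906)
```

View pics/w4.png

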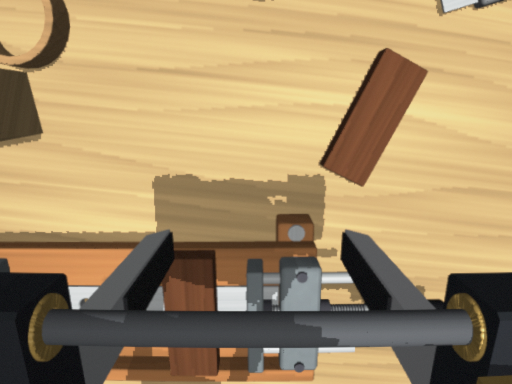

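The first slat lies across the bed at (193,315), and the second is unmoved at (372,116). Picking up the second one now.

Call:
play_rows --translation '[[0,0,0],[0,0,0],[0,0,0],[0,0,0],[0,0,0],[0.88,0.55,0.5],[0.88,0.56,0.5],[0.89,0.56,0.5]]' --twist '[[0,0,0.91],[0,0,0.91],[0,0,0.91],[0,0,0.91],[0,0,0.9],[0,0,0],[0,0,0],[0,0,0]]' --gripper '[1,1,1,1,1,1,1,1]'

```text
time: 12.0
tool_pos: [0.66, -0.147, 0.3096]
ee_rot: [-3.141, -0.002, -0.342]
wrist_force: [-0.2, -1.1, 0.2]
width: 0.0936
finger_force: 0.0
```

Call:
play_rows --translation '[[0,0,0.7],[0,0,0.7],[0,0,0],[0,0,0],[0,0,0]]' --twist '[[0,0,0],[0,0,0],[0,0,0],[0,0,0],[0,0,0]]' --gripper '[1,1,1,1,1]'

```text
time: 12.5
tool_pos: [0.6605, -0.1468, 0.2555]
ee_rot: [-3.141, -0.005, -0.344]
wrist_force: [-0.1, 0.4, 0.0]
width: 0.0939
finger_force: 0.0
```

Run:
```python
from h import *
st(); a=robot.snapshot('wrist'); slats('wrist',a); plan(.660,-.1475,.2025,-.345)
```

```text
t 12.5 p [ 0.6605 -0.1468  0.2555] r [-3.1415 -0.0045 -0.3435] F [-0.1  0.4  0. ] w 0.0939 ff 0.0 q [-0.3   0.43  1.25 -0.    1.46  1.61]
blob c 661 -150 yaw -0.34 size 118 43 px [261. 227.]
twist z units 0.01 then shift units [-0.01  0.02  1.33]
```

Call:
play_rows --translation '[[0,0,0.6],[0,0.03,0.6],[0,0.03,0.12],[0,0,0],[0,0,0],[0,0,0],[0,0,0],[0,0,0]]' --twist '[[0,0,0],[0,0,0],[0,0,0],[0,0,0],[0,0,0],[0,0,0],[0,0,0],[0,0,0]]' --gripper '[1,1,1,1,-1,-1,-1,-1]'

```text
time: 13.35
tool_pos: [0.6596, -0.1496, 0.2]
ee_rot: [3.142, -0.001, -0.344]
wrist_force: [-0.9, 0.8, 0.1]
width: 0.0657
finger_force: 0.0
```

Call:
play_rows --translation '[[0,0,0],[0,0,0],[0,0,0],[0,0,0],[0,0,-0.3],[0,0,-0.8],[0,0,-0.8],[0,0,-0.8]]' --twist '[[0,0,0],[0,0,0],[0,0,0],[0,0,0],[0,0,0],[0,0,0],[0,0,0],[0,0,0]]' --gripper '[-1,-1,-1,-1,-1,-1,-1,-1]'

```text
time: 14.15
tool_pos: [0.6593, -0.1495, 0.3091]
ee_rot: [3.141, 0.0, -0.344]
wrist_force: [0.7, -0.2, -0.5]
width: 0.0448
finger_force: 30.0
```

Call:
play_rows --translation '[[0,0,0],[0,0,0]]' --twist '[[0,0,0],[0,0,0]]' --gripper '[-1,-1]'

```text
time: 14.35
tool_pos: [0.6595, -0.1495, 0.3088]
ee_rot: [3.142, -0.002, -0.344]
wrist_force: [-0.3, -0.7, -1.8]
width: 0.0447
finger_force: 30.0
```

Run:
```python
from h import *
st(); x,y=cw(0,.045); plan(x,y,.2615,CY)
```

```text
t 14.35 p [ 0.6595 -0.1495  0.3088] r [ 3.1416e+00 -2.4000e-03 -3.4420e-01] F [-0.3 -0.7 -1.8] w 0.0447 ff 30.0 q [-0.31  0.4   1.18 -0.    1.56  1.61]
twist z units -4.54 then shift units [-4.28 -6.22  1.18]
```

Call:
play_rows --translation '[[0,0,0],[0,0,0],[0,0,0],[0,0,0],[0,0,0],[-0.6,-0.87,0],[-0.6,-0.87,0],[-0.6,-0.87,0]]' --twist '[[0,0,-0.91],[0,0,-0.91],[0,0,-0.91],[0,0,-0.91],[0,0,-0.9],[0,0,0],[0,0,0],[0,0,0]]' --gripper '[-1,-1,-1,-1,-1,-1,-1,-1]'

```text
time: 15.15
tool_pos: [0.5749, -0.0528, 0.304]
ee_rot: [-3.14, 0.006, 0.109]
wrist_force: [-0.2, 0.5, 0.1]
width: 0.0447
finger_force: 30.0
```

Call:
play_rows --translation '[[-0.6,-0.87,0],[-0.6,-0.87,0],[-0.6,-0.87,0],[-0.68,-1.0,0],[0,0,0.5],[0,0,0.5],[0,0,0],[0,0,0]]' --twist '[[0,0,0],[0,0,0],[0,0,0],[0,0,0],[0,0,0],[0,0,0],[0,0,0],[0,0,0]]' --gripper '[-1,-1,-1,-1,-1,-1,-1,-1]'

```text
time: 15.95
tool_pos: [0.4628, 0.0815, 0.2701]
ee_rot: [-3.134, -0.007, 0.111]
wrist_force: [-0.8, 9.4, 13.6]
width: 0.0445
finger_force: 43.9
```

Run:
```python
from h import *
st(); x,y=cw(0,.045); plan(x,y,.2565,CY)
```

```text
t 15.95 p [0.4628 0.0815 0.2701] r [-3.1344 -0.0067  0.1112] F [-0.8  9.4 13.6] w 0.0445 ff 43.9 q [ 0.05 -0.03  1.76  0.01  1.4   1.51]
twist z units 0.01 then shift units [-0.03  0.06  0.34]
```

Run:
```python
from h import *
a=snap('wrist','w5a'); b=snap('side','s5')
c=np.hstack([cv2.resize(a,(400,300)),cv2.resize(b[140:332,150:406],(400,300))]); cv2.imwrite('pics/w5.png',c[:,:,::-1])
```

```text
(no output)
```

View pics/w5.png

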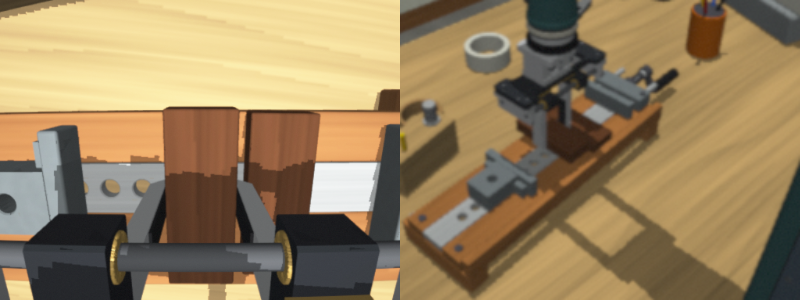

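The second slat in hand came down with its right finger on the first slat, which has been knocked towards it. It now shows at (283,190), next to the held one at (203,195). Lifting to measure it.

Call:
play_rows --translation '[[0,0,-0.6],[0,0,-0.9],[0,-0.3,-0.9],[0,0,0],[0,0,0]]' --twist '[[0,0,0],[0,0,0],[0,0,0],[0,0,0],[0,0,0]]' --gripper '[-1,-1,-1,-1,-1]'

```text
time: 16.55
tool_pos: [0.4605, 0.091, 0.3621]
ee_rot: [3.141, 0.002, 0.11]
wrist_force: [-0.0, -0.4, -2.0]
width: 0.0448
finger_force: 30.0
```

Run:
```python
from h import *
o=st(); print(wc(*o['tool_pos'][:2])); a=snap('wrist','w6')
for q in slats('wrist',a,z=0.078): print(np.round(wc(q[0],q[1]),4),np.round(q[2:],3))
for n in ['tail_face','tail_hole']:
    for d in robot.spot_point(n,'wrist')[:2]: print(n,wc(*d['centre'][:2]).round(4),round(d['centre'][2],3),round(d['score'],2))
```

```text
t 16.55 p [0.4605 0.091  0.3621] r [3.1413e+00 1.8000e-03 1.1040e-01] F [-0.  -0.4 -2. ] w 0.0448 ff 30.0 q [ 0.07 -0.08  1.62 -0.    1.6   1.53]
[1.84771453e-05 5.71825902e-02]
blob c 423 87 yaw 0.11 size 113 75 px [260. 260.]
blob c 453 31 yaw 0.108 size 91 48 px [333. 214.]
blob c 478 88 yaw 0.111 size 68 25 px [258. 176.]
[-0.0373  0.057 ] [1.10000e-01 1.13275e+02 7.45610e+01]
[-0.0138 -0.0016] [ 0.108 91.021 47.872]
[0.0171 0.0525] [ 0.111 68.486 25.496]
tail_face [-0.0016  0.1379] 0.072 0.64
tail_hole [0.0014 0.1803] 0.088 0.65
```

View pics/w6.png

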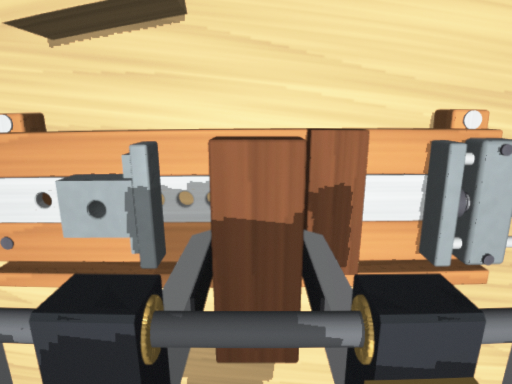

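Run:
```python
from h import *
for z,p in [(.078,(338,129)),(.078,(366,150)),(.078,(312,129)),(.078,(352,273)),(.056,(338,130))]:
    w=px2w('wrist',p,z)[0]; print(p,wc(*w[:2]).round(4))
x,y=cw(0,.063); plan(x,y,.2575,CY)
```

```text
(338, 129) [ 0.0578 -0.0035]
(366, 150) [ 0.0422 -0.0256]
(312, 129) [0.0577 0.016 ]
(352, 273) [-0.0595 -0.0221]
(338, 130) [ 0.0558 -0.0086]
twist z units -0.01 then shift units [ 0.01 -0.15  2.57]
```

Call:
play_rows --translation '[[0,-0.15,0.6],[0,0,0.7],[0,0,0.7],[0,0,0.4],[0,0,0.17],[0,0,0],[0,0,0]]' --twist '[[0,0,0],[0,0,0],[0,0,0],[0,0,0],[0,0,0],[0,0,0],[0,0,0]]' --gripper '[-1,-1,-1,-1,-1,-1,-1]'

```text
time: 17.4
tool_pos: [0.4603, 0.0968, 0.2609]
ee_rot: [3.142, -0.0, 0.11]
wrist_force: [0.9, -0.4, -0.7]
width: 0.0448
finger_force: 30.0
```

Call:
play_rows --translation '[[0,0,0],[0,0,0],[0,0,0],[0,0,0],[0,0,0],[0,0,-0.4],[0,0,-0.8],[0,0,-0.8]]' --twist '[[0,0,0],[0,0,0],[0,0,0],[0,0,0],[0,0,0],[0,0,0],[0,0,0],[0,0,0]]' --gripper '[0.12,0.12,0.12,0.12,0.12,0.12,0.12,0.12]'

```text
time: 18.2
tool_pos: [0.4598, 0.0969, 0.3409]
ee_rot: [3.142, 0.002, 0.11]
wrist_force: [1.2, 0.1, 0.1]
width: 0.0527
finger_force: 0.0
```

Run:
```python
from h import *
st(); a=snap('wrist','w7')
for q in slats('wrist',a,z=0.078): print(np.round(wc(q[0],q[1]),4),np.round(q[2:],3))
for n in ['tail_face','tail_hole']:
    for d in robot.spot_point(n,'wrist')[:2]: print(n,wc(*d['centre'][:2]).round(4),round(d['centre'][2],3),round(d['score'],2))
x,y=cw(0,.181); plan(x,y,.33,CY-np.pi/2);plan(x,y,.33,CY+np.pi/2)
```

```text
t 18.2 p [0.4598 0.0969 0.3409] r [3.1416e+00 2.1000e-03 1.0980e-01] F [1.2 0.1 0.1] w 0.0527 ff 0.0 q [ 0.09 -0.07  1.66 -0.    1.56  1.55]
blob c 427 93 yaw -0.05 size 50 40 px [262. 259.]
blob c 464 9 yaw 0.106 size 103 9 px [372. 221.]
blob c 473 35 yaw 0.123 size 113 35 px [346. 201.]
blob c 483 99 yaw 0.115 size 83 45 px [254. 197.]
[-0.0334  0.0627] [-5.0000e-02  5.0232e+01  3.9807e+01]
[-0.0058 -0.0245] [  0.106 103.348   8.852]
[0.006  0.0004] [  0.123 113.428  34.988]
[0.0232 0.0629] [ 0.115 83.128 44.527]
tail_face [-0.0002  0.1399] 0.071 0.97
tail_hole [-0.0018 -0.0003] 0.056 0.24
twist z units 15.7 then shift units [-2.95  0.02  0.33]
twist z units -15.71 then shift units [ 2.95 -0.02  0.33]
```

View pics/w7.png

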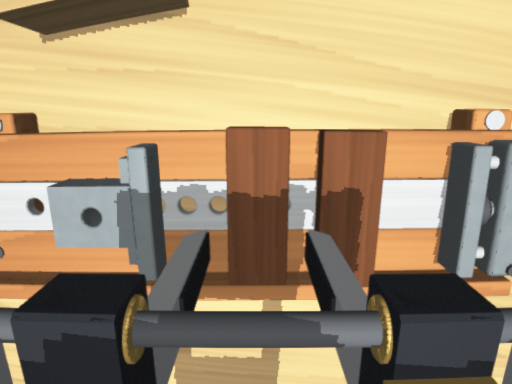

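Both slats lie across the bed at (258,205) and (350,200), and the tail jaw is at (105,205). I'll turn the tool a quarter turn and go over the tail jaw.

Call:
play_rows --translation '[[0,0,-0.3],[0,0,0],[0,0,0],[0,0,0],[0,0,0],[0,0,0],[0,0,0],[0,0,0]]' --twist '[[0,0,-1],[0,0,-1],[0,0,-1],[0,0,-1],[0,0,-1],[0,0,-1],[0,0,-1],[0,0,-1]]' --gripper '[0.5,0.5,0.5,0.5,0.5,0.5,0.5,0.5]'

```text
time: 19.15
tool_pos: [0.4597, 0.0969, 0.3505]
ee_rot: [-3.139, 0.002, 0.914]
wrist_force: [-0.1, 0.3, -0.3]
width: 0.0705
finger_force: 0.0
```

Call:
play_rows --translation '[[0,0,0],[0,0,0],[0,0,0],[0,0,0],[0,0,0],[0,0,0],[0,0,0],[0,0,0]]' --twist '[[0,0,-1],[0,0,-1],[0,0,-1],[0,0,-1],[0,0,-1],[0,0,-1],[0,0,-1],[0,0,-0.71]]' --gripper '[0.5,0.5,0.5,0.5,0.5,0.5,0.5,0.5]'

```text
time: 19.95
tool_pos: [0.4598, 0.0969, 0.3505]
ee_rot: [-3.138, 0.0, 1.684]
wrist_force: [0.3, 0.2, -0.3]
width: 0.0705
finger_force: 0.0
```

Call:
play_rows --translation '[[0.8,0,0.2],[0.8,0,0.2],[0.8,0,0.2],[0.55,0,0.2],[0,0,0],[0,0,0]]' --twist '[[0,0,0],[0,0,0],[0,0,0],[0,0,0],[0,0,0],[0,0,0]]' --gripper '[0.5,0.5,0.5,0.5,0.5,0.5]'

```text
time: 20.55
tool_pos: [0.4468, 0.2141, 0.319]
ee_rot: [-3.139, 0.002, 1.682]
wrist_force: [-0.8, 0.4, 0.8]
width: 0.0705
finger_force: 0.0
```

Run:
```python
from h import *
o=st();print(wc(*o['tool_pos'][:2])); a=snap('wrist','w8')
for n in ['tail_hole']:
    for d in robot.spot_point(n,'wrist')[:2]: print(n,wc(*d['centre'][:2]).round(4),round(d['centre'][2],3),round(d['score'],2))
x,y=cw(0,.182); plan(x,y,.267,CY+np.pi/2)
```

```text
t 20.55 p [0.4468 0.2141 0.319 ] r [-3.1387e+00  1.5000e-03  1.6819e+00] F [-0.8  0.4  0.8] w 0.0705 ff 0.0 q [ 0.33 -0.    1.63 -0.    1.51  0.22]
[-9.89965127e-05  1.81025034e-01]
tail_hole [0.0007 0.179 ] 0.086 0.8
tail_hole [0.0033 0.0602] 0.056 0.69
twist z units -0.01 then shift units [ 0.04 -0.01  1.33]
```

View pics/w8.png

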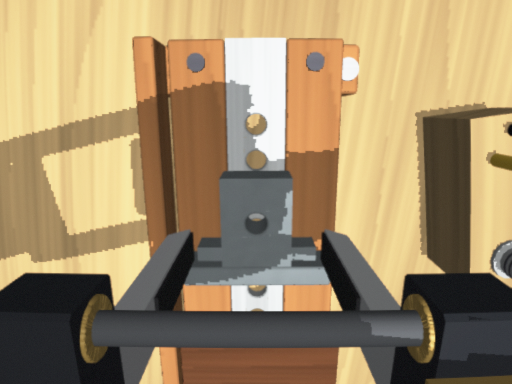

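The tail jaw body is centred between the fingers with its hole at (256,223). I'll grip it and slide it towards the head.

Call:
play_rows --translation '[[0,0,0.5],[0,0,0.5],[0,0,0.33],[0,0,0],[0,0,0],[0,0,0],[0,0,0],[0,0,0]]' --twist '[[0,0,0],[0,0,0],[0,0,0],[0,0,0],[0,0,0],[0,0,0],[0,0,0],[0,0,0]]' --gripper '[0.5,0.5,0.5,0.5,-1,-1,-1,-1]'

```text
time: 21.45
tool_pos: [0.4462, 0.2142, 0.2684]
ee_rot: [-3.137, 0.0, 1.681]
wrist_force: [-6.4, -1.7, 6.3]
width: 0.046
finger_force: 30.0
```

Call:
play_rows --translation '[[0,0,0],[0,0,0],[-0.3,0,0],[-0.3,0,0],[-0.3,0,0],[-0.3,0,0],[-0.3,0,0],[-0.3,0,0]]' --twist '[[0,0,0],[0,0,0],[0,0,0],[0,0,0],[0,0,0],[0,0,0],[0,0,0],[0,0,0]]' --gripper '[-1,-1,-1,-1,-1,-1,-1,-1]'

```text
time: 22.25
tool_pos: [0.4542, 0.1432, 0.2684]
ee_rot: [-3.139, -0.003, 1.682]
wrist_force: [-3.7, 4.3, 3.8]
width: 0.0461
finger_force: 30.0
```

Run:
```python
from h import *
o=st();print(wc(*o['tool_pos'][:2]));snap('wrist','w9')
for n in ['tail_hole','bar_hole']:
    for d in robot.spot_point(n,'wrist')[:2]: print(n,wc(*d['centre'][:2]).round(4),round(d['centre'][2],3),round(d['score'],2))
x,y=cw(0,.069); plan(x,y,.267,CY+np.pi/2)
```

```text
t 22.25 p [0.4542 0.1432 0.2684] r [-3.139  -0.0032  1.6818] F [-3.7  4.3  3.8] w 0.0461 ff 30.0 q [ 0.19 -0.01  1.74  0.    1.41  0.07]
[-0.00051287  0.10970146]
tail_hole [0.0027 0.1084] 0.09 0.78
twist z units -0.01 then shift units [-0.99  0.01  0.03]
```

View pics/w9.png

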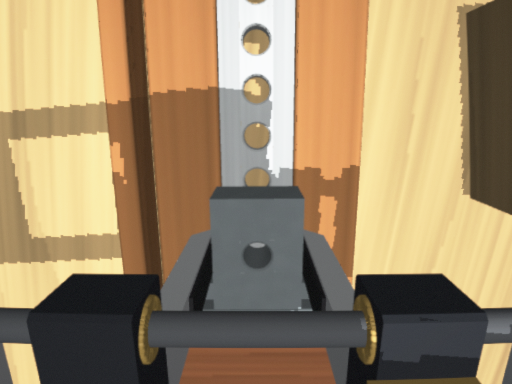

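Run:
```python
from h import *
im=cv2.imread('pics/w9.png')
cv2.imwrite('pics/w9c.png',cv2.resize(im[0:275,200:315],None,fx=2,fy=2,interpolation=cv2.INTER_CUBIC))
for p,z in [((257,256),.0865),((257,180),.056),((257,135.5),.056),((257,89.5),.056),((257,41),.056)]: print(p,wc(*px2w('wrist',p,z)[0][:2]).round(4))
g=im[:,:,1].astype(int)
print('jawhole col',g[236:276:2,257],'\nrow',g[256,236:280:2])
```

```text
(257, 256) [-0.001   0.1098]
(257, 180) [-0.001   0.1426]
(257, 135.5) [-0.001   0.1674]
(257, 89.5) [-0.001   0.1916]
(257, 41) [-0.001   0.2158]
jawhole col [109 108 106 116 152 150  76  65  65  65  67  66  66  64  67  66  80  99
 107 108] 
row [107 106 104  87  60  62  63  66  66  66  66  65  64  62  61  58  56  57
  88 109 110 113]
```

Call:
play_rows --translation '[[-0.25,0,0],[-0.25,0,0],[-0.25,0,0],[-0.2,0,0],[-0.1,0,0],[0,0,0],[0,0,0]]' --twist '[[0,0,0],[0,0,0],[0,0,0],[0,0,0],[0,0,0],[0,0,0],[0,0,0]]' --gripper '[-1,-1,-1,-1,-1,-1,-1]'

```text
time: 23.1
tool_pos: [0.4591, 0.1013, 0.2684]
ee_rot: [-3.139, -0.001, 1.681]
wrist_force: [-4.3, 0.7, 5.8]
width: 0.0458
finger_force: 30.0
```

Run:
```python
from h import *
o=st();print(wc(*o['tool_pos'][:2])); im=snap('wrist','w10')
g=im[:,:,1].astype(int)
print('jawhole col',[(v,g[v,257]) for v in range(230,285,2)])
print('bar col',[(v,g[v,257]) for v in range(0,215,3)])
x,y=cw(0,.069); plan(x,y,.267,CY+np.pi/2)
```

```text
t 23.1 p [0.4591 0.1013 0.2684] r [-3.1393e+00 -7.0000e-04  1.6813e+00] F [-4.3  0.7  5.8] w 0.0458 ff 30.0 q [ 0.1  -0.02  1.76  0.    1.41 -0.01]
[-0.00029633  0.06756803]
jawhole col [(230, np.int64(110)), (232, np.int64(109)), (234, np.int64(110)), (236, np.int64(110)), (238, np.int64(110)), (240, np.int64(107)), (242, np.int64(90)), (244, np.int64(96)), (246, np.int64(126)), (248, np.int64(75)), (250, np.int64(65)), (252, np.int64(64)), (254, np.int64(66)), (256, np.int64(65)), (258, np.int64(67)), (260, np.int64(66)), (262, np.int64(67)), (264, np.int64(67)), (266, np.int64(64)), (268, np.int64(77)), (270, np.int64(101)), (272, np.int64(107)), (274, np.int64(107)), (276, np.int64(108)), (278, np.int64(109)), (280, np.int64(108)), (282, np.int64(108)), (284, np.int64(108))]
bar col [(0, np.int64(133)), (3, np.int64(133)), (6, np.int64(132)), (9, np.int64(133)), (12, np.int64(135)), (15, np.int64(144)), (18, np.int64(194)), (21, np.int64(250)), (24, np.int64(250)), (27, np.int64(250)), (30, np.int64(251)), (33, np.int64(251)), (36, np.int64(251)), (39, np.int64(182)), (42, np.int
[... 590 characters left out ...]
np.int64(162)), (129, np.int64(161)), (132, np.int64(161)), (135, np.int64(128)), (138, np.int64(143)), (141, np.int64(142)), (144, np.int64(142)), (147, np.int64(143)), (150, np.int64(143)), (153, np.int64(144)), (156, np.int64(142)), (159, np.int64(140)), (162, np.int64(114)), (165, np.int64(154)), (168, np.int64(156)), (171, np.int64(156)), (174, np.int64(156)), (177, np.int64(155)), (180, np.int64(125)), (183, np.int64(140)), (186, np.int64(96)), (189, np.int64(67)), (192, np.int64(66)), (195, np.int64(65)), (198, np.int64(81)), (201, np.int64(109)), (204, np.int64(107)), (207, np.int64(108)), (210, np.int64(107)), (213, np.int64(107))]
twist z units 0.0 then shift units [0.04 0.01 0.03]
```

Run:
```python
from h import *
for p,z in [((257,255.3),.0865),((257,148.3),.056),((257,103.3),.056),((257,55.3),.056)]: print(p,wc(*px2w('wrist',p,z)[0][:2]).round(4))
```

```text
(257, 255.3) [-0.0007  0.0695]
(257, 148.3) [-0.0007  0.1198]
(257, 103.3) [-0.0008  0.1439]
(257, 55.3) [-0.0008  0.1683]
```

Call:
play_rows --translation '[[0.04,0,0],[0,0,0],[0,0,0],[0,0,0],[0,0,0],[0,0,-0.5],[0,0,-0.9],[0,0,-0.9]]' --twist '[[0,0,0],[0,0,0],[0,0,0],[0,0,0],[0,0,0],[0,0,0],[0,0,0],[0,0,0]]' --gripper '[-1,-1,0.6,0.6,0.6,0.6,0.6,0.6]'

```text
time: 23.95
tool_pos: [0.4594, 0.1025, 0.3597]
ee_rot: [-3.14, -0.0, 1.681]
wrist_force: [0.3, 0.2, -0.4]
width: 0.0752
finger_force: 0.0
```

Run:
```python
from h import *
st(); plan(.632,.185,.40,CY+np.pi/2)
```

```text
t 23.95 p [0.4594 0.1025 0.3597] r [-3.14   -0.      1.6808] F [ 0.3  0.2 -0.4] w 0.0752 ff 0.0 q [ 0.1  -0.08  1.62  0.    1.6  -0.01]
twist z units -0.0 then shift units [ 1.57  4.52 -1.01]
```

Call:
play_rows --translation '[[0.26,0.75,-0.17],[0.26,0.75,-0.17],[0.26,0.75,-0.17],[0.26,0.75,-0.17],[0.26,0.75,-0.17],[0.27,0.77,-0.15],[0,0,0],[0,0,0]]' --twist '[[0,0,0],[0,0,0],[0,0,0],[0,0,0],[0,0,0],[0,0,0],[0,0,0],[0,0,0]]' --gripper '[0.2,0.2,0.2,0.2,0.2,0.2,0.2,0.2]'

```text
time: 24.75
tool_pos: [0.6328, 0.185, 0.3983]
ee_rot: [-3.14, 0.0, 1.681]
wrist_force: [-0.1, -1.2, 1.0]
width: 0.0562
finger_force: 0.0
```

Run:
```python
from h import *
st(); snap('wrist','w11')
for n in ['pin','pin_collar','tool_block']:
    for d in robot.spot_point(n,'wrist')[:2]: print(n,np.round(d['centre'],4),round(d['score'],2),w2px('wrist',d['centre'])[0].round())
```

```text
t 24.75 p [0.6328 0.185  0.3983] r [-3.1400e+00  4.0000e-04  1.6811e+00] F [-0.1 -1.2  1. ] w 0.0562 ff 0.0 q [ 0.2   0.34  1.09 -0.    1.72  0.09]
pin [0.6353 0.2033 0.0027] 0.9 [262. 162.]
pin_collar [0.6339 0.2039 0.0679] 0.61 [262. 171.]
tool_block [0.6227 0.2421 0.003 ] 0.88 [254. 125.]
```

View pics/w11.png

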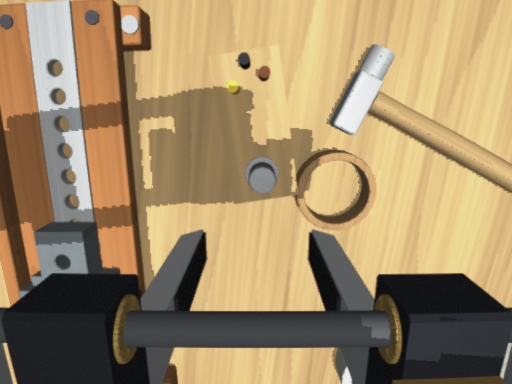

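The pin head is at (263,175), with the pencil stubs at (235..265,60..90) well clear and the ring at (335,190) beside it. I'll keep the opening narrow.

Run:
```python
from h import *
im=cv2.imread('pics/w11.png'); g=im[150:205,235:295]
c=cv2.HoughCircles(cv2.cvtColor(cv2.resize(g,None,fx=4,fy=4,interpolation=cv2.INTER_CUBIC),cv2.COLOR_BGR2GRAY),cv2.HOUGH_GRADIENT,1,20,param1=80,param2=25,minRadius=35,maxRadius=80)
for u,v,r in c[0]: 
    p=(235+u/4,150+v/4); print(p,r/4,px2w('wrist',p,.108)[0].round(4),px2w('wrist',p,.074)[0].round(4))
plan(.634,.204,.31,CY+np.pi/2)
```

```text
(np.float32(262.125), np.float32(180.125)) 12.675 [0.6337 0.2036 0.108 ] [0.635  0.1971 0.074 ]
twist z units -0.01 then shift units [0.48 0.12 2.25]
```

Call:
play_rows --translation '[[0.23,0.06,0.6],[0.23,0.05,0.7],[0,0,0.7],[0,0,0.6],[0,0,0.4],[0,0,0],[0,0,0]]' --twist '[[0,0,0],[0,0,0],[0,0,0],[0,0,0],[0,0,0],[0,0,0],[0,0,0]]' --gripper '[-0.1,-0.1,-0.1,-0.1,-0.1,-0.1,-0.1]'

```text
time: 25.65
tool_pos: [0.6346, 0.2034, 0.2804]
ee_rot: [3.14, -0.0, 1.681]
wrist_force: [-0.0, 0.4, -0.2]
width: 0.042
finger_force: 0.0
```

Call:
play_rows --translation '[[0,0,0],[0,0,0],[0,0,0],[0,0,0],[0,0,0],[0,0,0],[0,0,0]]' --twist '[[0,0,0],[0,0,0],[0,0,0],[0,0,0],[0,0,0],[0,0,0],[0,0,0]]' --gripper '[-1,-1,-1,-1,-1,-1,-1]'

```text
time: 26.35
tool_pos: [0.6348, 0.2036, 0.281]
ee_rot: [3.14, -0.0, 1.681]
wrist_force: [-1.3, 0.1, 6.1]
width: 0.0213
finger_force: 30.0
```

Call:
play_rows --translation '[[0,0,-0.4],[0,0,-0.8],[0,0,-0.8],[0,0,-0.8],[0,0,-0.2],[0,0,0],[0,0,0]]' --twist '[[0,0,0],[0,0,0],[0,0,0],[0,0,0],[0,0,0],[0,0,0],[0,0,0]]' --gripper '[-1,-1,-1,-1,-1,-1,-1]'

```text
time: 27.05
tool_pos: [0.6346, 0.2035, 0.3972]
ee_rot: [-3.138, 0.001, 1.681]
wrist_force: [-0.2, -0.3, -1.2]
width: 0.0214
finger_force: 30.0
```

Run:
```python
from h import *
st(); plan(.4594,.1025,.385,CY+np.pi/2)
```

```text
t 27.05 p [0.6346 0.2035 0.3972] r [-3.1382e+00  5.0000e-04  1.6808e+00] F [-0.2 -0.3 -1.2] w 0.0214 ff 30.0 q [ 0.23  0.35  1.07 -0.    1.72  0.12]
twist z units -0.0 then shift units [-2.03 -4.63  0.3 ]
```

Call:
play_rows --translation '[[-0.33,-0.77,0],[-0.34,-0.77,0],[-0.34,-0.77,0],[-0.34,-0.77,0],[-0.34,-0.77,0],[-0.34,-0.78,0.2],[0,0,0],[0,0,0]]' --twist '[[0,0,0],[0,0,0],[0,0,0],[0,0,0],[0,0,0],[0,0,0],[0,0,0],[0,0,0]]' --gripper '[-1,-1,-1,-1,-1,-1,-1,-1]'

```text
time: 27.85
tool_pos: [0.4589, 0.1022, 0.3893]
ee_rot: [-3.138, -0.0, 1.68]
wrist_force: [0.5, 0.5, -2.0]
width: 0.0211
finger_force: 30.0
```

Run:
```python
from h import *
o=st(); print(wc(*o['tool_pos'][:2])); im=snap('wrist','w12'); b=robot.snapshot('side')
for n in ['tail_hole','pin']:
    for d in robot.spot_point(n,'wrist')[:2]: print(n,np.round(d['centre'],4),round(d['score'],2),w2px('wrist',d['centre'])[0].round())
P=o['tool_pos']; print('expected tip px',w2px('wrist',[P[0],P[1],P[2]-.273]),'hole px',w2px('wrist',[.4594,.1025,.0865]))
c=np.hstack([cv2.resize(im[150:342,128:384],(400,300)),cv2.resize(b[140:332,150:406],(400,300))]); cv2.imwrite('pics/w12c.png',c[:,:,::-1])
plan(.4594,.1025,.36,CY+np.pi/2)
```

```text
t 27.85 p [0.4589 0.1022 0.3893] r [-3.1383e+00 -1.0000e-04  1.6802e+00] F [ 0.5  0.5 -2. ] w 0.0211 ff 30.0 q [ 0.1  -0.09  1.58  0.    1.66 -0.01]
[-0.00040386  0.06851012]
tail_hole [0.4579 0.102  0.0864] 0.58 [254. 200.]
pin [0.458  0.1023 0.1083] 0.85 [254. 206.]
expected tip px [[254.91706254 209.23907632]] hole px [[255.76402953 199.443602  ]]
twist z units 0.0 then shift units [-0.01 -0.02  0.78]
```

View pics/w12c.png

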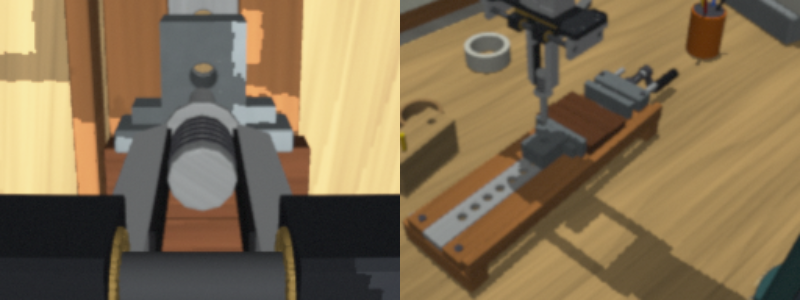

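The pin is over the tail-jaw hole, which is at (204,74) in the crop, and the slats look closed up against the tail jaw. Lowering in steps.

Call:
play_rows --translation '[[0.01,0,0.3],[0,0,0.3],[0,0,0.3],[0,0,0.2],[0,0,0.2],[0,0,0],[0,0,0]]' --twist '[[0,0,0],[0,0,0],[0,0,0],[0,0,0],[0,0,0],[0,0,0],[0,0,0]]' --gripper '[-1,-1,-1,-1,-1,-1,-1]'

```text
time: 28.75
tool_pos: [0.4595, 0.1029, 0.3395]
ee_rot: [3.141, 0.0, 1.681]
wrist_force: [-0.1, -0.5, -0.2]
width: 0.0212
finger_force: 30.0
```

Call:
play_rows --translation '[[0,0,0.15],[0,0,0.15],[0,0,0.15],[0,0,0.1],[0,0,0],[0,0,0]]' --twist '[[0,0,0],[0,0,0],[0,0,0],[0,0,0],[0,0,0],[0,0,0]]' --gripper '[-1,-1,-1,-1,-1,-1]'

```text
time: 29.35
tool_pos: [0.4595, 0.1029, 0.3173]
ee_rot: [3.142, 0.0, 1.681]
wrist_force: [-0.0, -0.4, -1.1]
width: 0.0215
finger_force: 30.0
```

Tip now at 44 mm, inside the bar hole, with no contact force. Lowering the rest (20 mm).

Call:
play_rows --translation '[[0,0,0.15],[0,0,0.15],[0,0,0.1],[0,0,0.06],[0,0,0],[0,0,0]]' --twist '[[0,0,0],[0,0,0],[0,0,0],[0,0,0],[0,0,0],[0,0,0]]' --gripper '[-1,-1,-1,-1,-1,-1]'

```text
time: 29.95
tool_pos: [0.4596, 0.1029, 0.2991]
ee_rot: [3.141, 0.0, 1.681]
wrist_force: [-0.1, 0.1, -1.1]
width: 0.0217
finger_force: 30.0
```

Call:
play_rows --translation '[[0,0,0.06],[0,0,0],[0,0,0],[0,0,0],[0,0,0],[0,0,-0.6],[0,0,-0.9],[0,0,-0.9]]' --twist '[[0,0,0],[0,0,0],[0,0,0],[0,0,0],[0,0,0],[0,0,0],[0,0,0],[0,0,0]]' --gripper '[-1,-1,0,0,0,0,0,0]'

```text
time: 30.75
tool_pos: [0.4593, 0.1029, 0.3931]
ee_rot: [-3.14, 0.0, 1.681]
wrist_force: [1.2, -0.2, 0.4]
width: 0.047
finger_force: 0.0
```

Run:
```python
from h import *
o=st(); im=snap('wrist','w13')
for n in ['pin_collar','tail_face']:
    for d in robot.spot_point(n,'wrist')[:1]: print(n,np.round(d['centre'],4),wc(*d['centre'][:2]),round(d['score'],2))
x,y=cw(0,-.15); plan(x,y,.42,CY+np.pi/2)
```

```text
t 30.75 p [0.4593 0.1029 0.3931] r [-3.1400e+00  1.0000e-04  1.6808e+00] F [ 1.2 -0.2  0.4] w 0.047 ff 0.0 q [ 0.1  -0.09  1.57 -0.    1.66 -0.01]
pin_collar [0.4581 0.1027 0.0857] [-0.00110689  0.0690414 ] 0.81
tail_face [0.4625 0.0598 0.0735] [-0.00145591  0.02591776] 0.83
twist z units -0.0 then shift units [-5.48 -0.02 -0.61]
```

The pin is fully down: its collar measures 86 mm and the tail face is at about 25 mm. Going towards the crank, checking the slats by measurement on the way.

Call:
play_rows --translation '[[-0.8,0,-0.1],[-0.8,0,-0.1],[-0.8,0,-0.1],[-0.8,0,-0.1],[-0.8,0,-0.1],[0,0,0],[0,0,0]]' --twist '[[0,0,0],[0,0,0],[0,0,0],[0,0,0],[0,0,0],[0,0,0],[0,0,0]]' --gripper '[0,0,0,0,0,0,0]'

```text
time: 31.6
tool_pos: [0.4769, -0.0564, 0.411]
ee_rot: [-3.139, -0.002, 1.679]
wrist_force: [0.6, 0.2, 0.8]
width: 0.0469
finger_force: 0.0
```

Run:
```python
from h import *
o=st(); im=snap('wrist','w14')
for q in slats('wrist',im,z=0.078): print(np.round(wc(q[0],q[1]),4),np.round(q[2:],3))
for n in ['jaw_face','tail_face','slat0']:
    for d in robot.spot_point(n,'wrist')[:2]: print(n,np.round(d['centre'][2],4),wc(*d['centre'][:2]).round(4),round(d['score'],2))
```

```text
t 31.6 p [ 0.4769 -0.0564  0.411 ] r [-3.1390e+00 -1.6000e-03  1.6793e+00] F [0.6 0.2 0.8] w 0.0469 ff 0.0 q [-0.24 -0.07  1.52  0.    1.7  -0.34]
blob c 510 -12 yaw 0.113 size 38 24 px [302. 149.]
blob c 469 15 yaw 0.113 size 120 88 px [241. 106.]
[ 0.0383 -0.0504] [ 0.113 38.178 24.22 ]
[-0.0001 -0.0192] [1.13000e-01 1.19515e+02 8.84620e+01]
jaw_face 0.07 [-0.0043 -0.0909] 0.55
tail_face 0.0734 [-0.0008  0.0246] 0.72
slat0 0.0555 [ 0.0024 -0.0418] 0.63
slat0 0.0562 [0.0028 0.0012] 0.55
```

Call:
play_rows --translation '[[-0.9,0,0],[-0.9,0,0],[-0.9,0,0],[-0.9,0,0],[-0.9,0,0],[0,0,0],[0,0,0]]' --twist '[[0,0,0],[0,0,0],[0,0,0],[0,0,0],[0,0,0],[0,0,0],[0,0,0]]' --gripper '[0,0,0,0,0,0,0]'

```text
time: 32.5
tool_pos: [0.497, -0.2347, 0.4122]
ee_rot: [-3.141, -0.001, 1.681]
wrist_force: [-0.1, -0.8, 0.4]
width: 0.0469
finger_force: 0.0
```

Run:
```python
from h import *
o=st(); im=snap('wrist','w15'); print(wc(*o['tool_pos'][:2]))
for n in ['grip_mid','jaw_face']:
  for cam in ['wrist']:
    for d in robot.spot_point(n,cam)[:2]: print('spot',n,np.round(d['centre'][2],4),wc(*d['centre'][:2]).round(4),round(d['score'],2),w2px(cam,d['centre'])[0].round())
for d in robot.recognise('grip_mid','wrist')[:2]: print('rec',np.round(d['centre'],4),wc(*d['centre'][:2]).round(4),round(d['score'],2))
# black sleeve: dark blob near
p=w2px('wrist',np.r_[cw(-.022,-.25),.04])[0]; print('exp px',p)
mk=(im.max(2)<45).astype(np.uint8)
n,l,s,c=cv2.connectedComponentsWithStats(mk)
for i in range(1,n):
    if s[i,4]>150: print(s[i],c[i].round(1))
```

```text
t 32.5 p [ 0.497  -0.2347  0.4122] r [-3.1410e+00 -1.3000e-03  1.6809e+00] F [-0.1 -0.8  0.4] w 0.0469 ff 0.0 q [-0.54  0.09  1.36  0.    1.7  -0.65]
[ 0.00042544 -0.27056693]
spot grip_mid 0.0378 [-0.0196 -0.2461] 0.74 [237. 161.]
rec [ 0.474  -0.2112  0.0484] [-0.0199 -0.2447] 0.71
rec [ 0.5218 -0.3939  0.1006] [ 0.0075 -0.4316] 0.6
exp px [234.76968911 164.44488648]
[ 230  116   20   81 1332] [240.1 158.7]
[489 203  17 103 326] [497.1 252.8]
[505 228   7  45 210] [508.9 245.6]
[ 149  233  217   83 2495] [257.7 286.9]
[    0   275   166   109 12171] [ 91.5 331.6]
[  348   275   164   109 11121] [421.2 328.5]
```

Slats lie tight together: joint extent 119.5 x 88.5 mm, y -63 to 25, ends even. The crank grip is at cramp (-19, -249, 38) mm. I'll go down onto it.

Run:
```python
from h import *
x,y=cw(-.019,-.258); plan(x,y,.219,CY+np.pi/2)
```

```text
twist z units 0.02 then shift units [ 0.29 -0.49  4.85]
```

Call:
play_rows --translation '[[0.15,-0.25,0.4],[0.14,-0.24,0.8],[0,0,0.8],[0,0,0.8],[0,0,0.7],[0,0,0.6],[0,0,0.4],[0,0,0.3]]' --twist '[[0,0,0],[0,0,0],[0,0,0],[0,0,0],[0,0,0],[0,0,0],[0,0,0],[0,0,0]]' --gripper '[0.2,0.2,0.2,0.2,0.2,0.2,0.2,0.2]'

```text
time: 33.5
tool_pos: [0.4758, -0.2245, 0.2195]
ee_rot: [-3.141, -0.001, 1.682]
wrist_force: [0.5, 0.0, -0.1]
width: 0.0565
finger_force: 0.0
```

Call:
play_rows --translation '[[0,0,0],[0,0,0],[0,0,0],[0,0,0],[0,0,0],[0,0,0],[0,0,0],[0,0,0]]' --twist '[[0,0,0],[0,0,0],[0,0,0],[0,0,0],[0,0,0],[0,0,0],[0,0,0],[0,0,0]]' --gripper '[0.2,-1,-1,-1,-1,-1,-1,-1]'

```text
time: 34.3
tool_pos: [0.4767, -0.2258, 0.2214]
ee_rot: [3.139, 0.001, 1.681]
wrist_force: [3.6, 0.8, 1.6]
width: 0.0203
finger_force: 30.0
```

```bash
cat >> h.py <<'E'
def crank(a0=None,step=np.radians(20),n=8):
    """print where the grip is on the circle and tool units for next n rows (tool x=cramp +y, tool y=cramp +x, z down)"""
    o=st();x,y=wc(*o['tool_pos'][:2]);z=o['tool_pos'][2]-.180
    a=np.arctan2(x,z-.07)%(2*np.pi);print('xc',round(x,4),'yc',round(y,4),'z',round(z,4),'r',round(np.hypot(x,z-.07),4),'a',round(a,3))
    if a0 is None:a0=a
    t=a0+step*np.arange(n+1);X=.038*np.sin(t);Z=.038*np.cos(t)
    dx=np.diff(X);dz=np.diff(Z);dx[0]+=X[0]-x if abs(X[0]-x)<.006 else 0;dz[0]+=Z[0]+.07-z if abs(Z[0]+.07-z)<.006 else 0
    print([[round(.008*step/2/np.pi/.04,3),round(p/.04,2),round(-q/.04,2)] for p,q in zip(dx,dz)],'end a',round(t[-1],3))
E
python3 -c "
from h import *
crank()"
```

```text
t 34.3 p [ 0.4767 -0.2258  0.2214] r [3.1389e+00 1.0000e-03 1.6808e+00] F [3.6 0.8 1.6] w 0.0203 ff 30.0 q [-0.55  0.15  1.68  0.    1.31 -0.66]
xc -0.0188 yc -0.2595 z 0.0414 r 0.0342 a 3.723
[[np.float64(0.011), np.float64(-0.29), np.float64(-0.15)], [np.float64(0.011), np.float64(-0.15), np.float64(-0.29)], [np.float64(0.011), np.float64(-0.04), np.float64(-0.33)], [np.float64(0.011), np.float64(0.08), np.float64(-0.32)], [np.float64(0.011), np.float64(0.18), np.float64(-0.28)], [np.float64(0.011), np.float64(0.26), np.float64(-0.2)], [np.float64(0.011), np.float64(0.32), np.float64(-0.09)], [np.float64(0.011), np.float64(0.33), np.float64(0.02)]] end a 6.515
```

Gripped. Start turning 20° per row, following the circle clockwise.

Call:
play_rows --translation '[[0.011,-0.253,-0.212],[0.011,-0.165,-0.286],[0.011,-0.057,-0.325],[0.011,0.057,-0.325],[0,0,0]]' --twist '[[0,0,0],[0,0,0],[0,0,0],[0,0,0],[0,0,0]]' --gripper '[-1,-1,-1,-1,-1]'

```text
time: 34.8
tool_pos: [0.4603, -0.2258, 0.2681]
ee_rot: [3.136, 0.002, 1.681]
wrist_force: [5.4, 0.8, -0.9]
width: 0.02
finger_force: 30.0
```

```bash
python3 -c "
from h import *
crank()"
```

```text
t 34.8 p [ 0.4603 -0.2258  0.2681] r [3.1363e+00 1.6000e-03 1.6809e+00] F [ 5.4  0.8 -0.9] w 0.02 ff 30.0 q [-0.57  0.07  1.66  0.    1.4  -0.68]
xc -0.0351 yc -0.2577 z 0.0881 r 0.0395 a 5.189
[[np.float64(0.011), np.float64(0.23), np.float64(-0.24)], [np.float64(0.011), np.float64(0.28), np.float64(-0.18)], [np.float64(0.011), np.float64(0.32), np.float64(-0.07)], [np.float64(0.011), np.float64(0.33), np.float64(0.04)], [np.float64(0.011), np.float64(0.29), np.float64(0.15)], [np.float64(0.011), np.float64(0.22), np.float64(0.24)], [np.float64(0.011), np.float64(0.13), np.float64(0.3)], [np.float64(0.011), np.float64(0.02), np.float64(0.33)]] end a 7.982
```

Call:
play_rows --translation '[[0.011,0.165,-0.286],[0.011,0.253,-0.212],[0.011,0.31,-0.113],[0.011,0.33,0],[0.011,0.31,0.113],[0.011,0.253,0.212],[0.011,0.165,0.286],[0.011,0.057,0.325]]' --twist '[[0,0,0],[0,0,0],[0,0,0],[0,0,0],[0,0,0],[0,0,0],[0,0,0],[0,0,0]]' --gripper '[-1,-1,-1,-1,-1,-1,-1,-1]'

```text
time: 35.6
tool_pos: [0.5332, -0.214, 0.2548]
ee_rot: [3.138, 0.001, 1.681]
wrist_force: [1.3, 2.0, 5.1]
width: 0.0203
finger_force: 30.0
```

Call:
play_rows --translation '[[0.011,-0.057,0.325],[0.011,-0.165,0.286],[0.011,-0.253,0.212],[0.011,-0.31,0.113],[0.011,-0.33,0],[0.011,-0.31,-0.113],[0,0,0]]' --twist '[[0,0,0],[0,0,0],[0,0,0],[0,0,0],[0,0,0],[0,0,0],[0,0,0]]' --gripper '[-1,-1,-1,-1,-1,-1,-1]'

```text
time: 36.3
tool_pos: [0.4746, -0.2179, 0.2217]
ee_rot: [3.139, 0.001, 1.68]
wrist_force: [2.6, 1.6, 6.3]
width: 0.0206
finger_force: 30.0
```

```bash
python3 -c "
from h import *
crank()"
```

```text
t 36.3 p [ 0.4746 -0.2179  0.2217] r [3.1388e+00 9.0000e-04 1.6800e+00] F [2.6 1.6 6.3] w 0.0206 ff 30.0 q [-0.54  0.14  1.69  0.    1.31 -0.65]
xc -0.02 yc -0.2515 z 0.0417 r 0.0346 a 3.758
[[np.float64(0.011), np.float64(-0.28), np.float64(-0.17)], [np.float64(0.011), np.float64(-0.14), np.float64(-0.3)], [np.float64(0.011), np.float64(-0.03), np.float64(-0.33)], [np.float64(0.011), np.float64(0.09), np.float64(-0.32)], [np.float64(0.011), np.float64(0.19), np.float64(-0.27)], [np.float64(0.011), np.float64(0.27), np.float64(-0.19)], [np.float64(0.011), np.float64(0.32), np.float64(-0.08)], [np.float64(0.011), np.float64(0.33), np.float64(0.03)]] end a 6.551
```

One turn done with small forces. Second turn.

Call:
play_rows --translation '[[0.011,-0.253,-0.212],[0.011,-0.165,-0.286],[0.011,-0.057,-0.325],[0.011,0.057,-0.325],[0.011,0.165,-0.286],[0.011,0.253,-0.212],[0.011,0.31,-0.113],[0.011,0.33,0]]' --twist '[[0,0,0],[0,0,0],[0,0,0],[0,0,0],[0,0,0],[0,0,0],[0,0,0],[0,0,0]]' --gripper '[-1,-1,-1,-1,-1,-1,-1,-1]'

```text
time: 37.1
tool_pos: [0.4985, -0.2121, 0.2913]
ee_rot: [-3.133, 0.0, 1.68]
wrist_force: [-5.3, 2.0, 10.2]
width: 0.02
finger_force: 30.0
```

Call:
play_rows --translation '[[0.011,0.31,0.113],[0.011,0.253,0.212],[0.011,0.165,0.286],[0.011,0.057,0.325],[0.011,-0.057,0.325],[0.011,-0.165,0.286],[0.011,-0.253,0.212],[0.011,-0.31,0.113]]' --twist '[[0,0,0],[0,0,0],[0,0,0],[0,0,0],[0,0,0],[0,0,0],[0,0,0],[0,0,0]]' --gripper '[-1,-1,-1,-1,-1,-1,-1,-1]'

```text
time: 37.9
tool_pos: [0.4993, -0.208, 0.2155]
ee_rot: [-3.141, -0.0, 1.681]
wrist_force: [1.7, 3.6, 12.5]
width: 0.02
finger_force: 30.0
```

Call:
play_rows --translation '[[0.011,-0.33,0],[0.011,-0.31,-0.113],[0,0,0]]' --twist '[[0,0,0],[0,0,0],[0,0,0]]' --gripper '[-1,-1,-1]'

```text
time: 38.2
tool_pos: [0.4738, -0.21, 0.2216]
ee_rot: [3.139, 0.001, 1.68]
wrist_force: [3.3, 2.1, 7.1]
width: 0.0203
finger_force: 30.0
```

```bash
python3 -c "
from h import *
crank(n=1)"
```

```text
t 38.2 p [ 0.4738 -0.21    0.2216] r [3.1392e+00 6.0000e-04 1.6801e+00] F [3.3 2.1 7.1] w 0.0203 ff 30.0 q [-0.53  0.13  1.7   0.    1.31 -0.64]
xc -0.0199 yc -0.2435 z 0.0416 r 0.0347 a 3.754
[[np.float64(0.011), np.float64(-0.28), np.float64(-0.17)]] end a 4.103
```

Call:
play_rows --translation '[[0.011,-0.253,-0.212],[0.011,-0.165,-0.286],[0.011,-0.057,-0.325],[0.011,0.057,-0.325],[0.011,0.165,-0.286],[0.011,0.253,-0.212],[0.011,0.31,-0.113],[0,0,0]]' --twist '[[0,0,0],[0,0,0],[0,0,0],[0,0,0],[0,0,0],[0,0,0],[0,0,0],[0,0,0]]' --gripper '[-1,-1,-1,-1,-1,-1,-1,-1]'

```text
time: 39.0
tool_pos: [0.4853, -0.206, 0.29]
ee_rot: [-3.134, 0.0, 1.681]
wrist_force: [-2.3, 0.3, 6.4]
width: 0.0205
finger_force: 30.0
```

Call:
play_rows --translation '[[0.011,0.33,0],[0.011,0.31,0.113],[0,0,0]]' --twist '[[0,0,0],[0,0,0],[0,0,0]]' --gripper '[-1,-1,-1]'

```text
time: 39.3
tool_pos: [0.5123, -0.2018, 0.2869]
ee_rot: [3.14, 0.0, 1.681]
wrist_force: [3.4, 2.9, 5.3]
width: 0.0202
finger_force: 30.0
```

Call:
play_rows --translation '[[0.011,0.253,0.212],[0.011,0.165,0.286],[0,0,0]]' --twist '[[0,0,0],[0,0,0],[0,0,0]]' --gripper '[-1,-1,-1]'

```text
time: 39.6
tool_pos: [0.5293, -0.1989, 0.2654]
ee_rot: [3.138, 0.0, 1.681]
wrist_force: [8.4, 1.5, -1.2]
width: 0.0202
finger_force: 30.0
```

```bash
python3 -c "
from h import *
crank(n=1)"
```

```text
t 39.6 p [ 0.5293 -0.1989  0.2654] r [3.1379 0.     1.6812] F [ 8.4  1.5 -1.2] w 0.0202 ff 30.0 q [-0.46  0.19  1.54  0.    1.41 -0.57]
xc 0.0364 yc -0.2385 z 0.0854 r 0.0396 a 1.17
[[np.float64(0.011), np.float64(0.04), np.float64(0.34)]] end a 1.519
```

Call:
play_rows --translation '[[0.011,0.057,0.325],[0,0,0]]' --twist '[[0,0,0],[0,0,0]]' --gripper '[-1,-1]'

```text
time: 39.8
tool_pos: [0.531, -0.1982, 0.2517]
ee_rot: [3.139, -0.0, 1.681]
wrist_force: [7.6, 1.6, -3.1]
width: 0.02
finger_force: 30.0
```

Call:
play_rows --translation '[[0.011,-0.057,0.325],[0,0,0]]' --twist '[[0,0,0],[0,0,0]]' --gripper '[-1,-1]'

```text
time: 40.0
tool_pos: [0.5279, -0.1981, 0.238]
ee_rot: [3.141, -0.0, 1.681]
wrist_force: [7.0, 1.1, -4.2]
width: 0.02
finger_force: 30.0
```

Call:
play_rows --translation '[[0.011,-0.165,0.286],[0,0,0]]' --twist '[[0,0,0],[0,0,0]]' --gripper '[-1,-1]'

```text
time: 40.2
tool_pos: [0.5203, -0.1985, 0.2263]
ee_rot: [-3.138, -0.001, 1.681]
wrist_force: [3.5, -0.3, -4.8]
width: 0.0204
finger_force: 30.0
```

Call:
play_rows --translation '[[0.011,-0.253,0.212],[0,0,0]]' --twist '[[0,0,0],[0,0,0]]' --gripper '[-1,-1]'

```text
time: 40.4
tool_pos: [0.5099, -0.1993, 0.2192]
ee_rot: [-3.137, -0.001, 1.68]
wrist_force: [-0.1, -0.2, -3.2]
width: 0.0203
finger_force: 30.0
```

```bash
python3 -c "
from h import *
crank(n=1)"
```

```text
t 40.4 p [ 0.5099 -0.1993  0.2192] r [-3.1366e+00 -1.0000e-03  1.6805e+00] F [-0.1 -0.2 -3.2] w 0.0203 ff 30.0 q [-0.48  0.19  1.63 -0.    1.32 -0.58]
xc 0.0171 yc -0.2368 z 0.0392 r 0.0353 a 2.635
[[np.float64(0.011), np.float64(-0.28), np.float64(0.17)]] end a 2.984
```

Call:
play_rows --translation '[[0.011,-0.31,0.113],[0,0,0]]' --twist '[[0,0,0],[0,0,0]]' --gripper '[-1,-1]'

```text
time: 40.6
tool_pos: [0.498, -0.2002, 0.2161]
ee_rot: [-3.139, -0.001, 1.68]
wrist_force: [-0.1, 0.5, 1.1]
width: 0.0201
finger_force: 30.0
```

Call:
play_rows --translation '[[0.011,-0.33,0],[0,0,0]]' --twist '[[0,0,0],[0,0,0]]' --gripper '[-1,-1]'

```text
time: 40.8
tool_pos: [0.4852, -0.2012, 0.2169]
ee_rot: [3.141, 0.0, 1.68]
wrist_force: [1.2, 0.7, 1.5]
width: 0.0203
finger_force: 30.0
```

Call:
play_rows --translation '[[0.011,-0.31,-0.113],[0,0,0]]' --twist '[[0,0,0],[0,0,0]]' --gripper '[-1,-1]'

```text
time: 41.0
tool_pos: [0.4732, -0.2021, 0.2217]
ee_rot: [3.14, 0.0, 1.68]
wrist_force: [2.4, 2.2, 4.0]
width: 0.0205
finger_force: 30.0
```

```bash
python3 -c "
from h import *
crank(n=1)"
```

```text
t 41.0 p [ 0.4732 -0.2021  0.2217] r [3.1400e+00 4.0000e-04 1.6804e+00] F [2.4 2.2 4. ] w 0.0205 ff 30.0 q [-0.51  0.12  1.71  0.    1.31 -0.62]
xc -0.0196 yc -0.2356 z 0.0417 r 0.0344 a 3.748
[[np.float64(0.011), np.float64(-0.29), np.float64(-0.16)]] end a 4.097
```

Call:
play_rows --translation '[[0.011,-0.253,-0.212],[0,0,0]]' --twist '[[0,0,0],[0,0,0]]' --gripper '[-1,-1]'

```text
time: 41.2
tool_pos: [0.4636, -0.2028, 0.2303]
ee_rot: [3.139, 0.001, 1.68]
wrist_force: [3.7, 2.2, 5.2]
width: 0.0206
finger_force: 30.0
```

Call:
play_rows --translation '[[0.011,-0.165,-0.286],[0,0,0]]' --twist '[[0,0,0],[0,0,0]]' --gripper '[-1,-1]'

```text
time: 41.4
tool_pos: [0.4573, -0.2031, 0.2416]
ee_rot: [3.138, 0.001, 1.681]
wrist_force: [5.3, 2.4, 3.5]
width: 0.0202
finger_force: 30.0
```

Call:
play_rows --translation '[[0.011,-0.057,-0.325],[0,0,0]]' --twist '[[0,0,0],[0,0,0]]' --gripper '[-1,-1]'

```text
time: 41.6
tool_pos: [0.4553, -0.2029, 0.2543]
ee_rot: [3.138, 0.001, 1.681]
wrist_force: [6.1, 2.2, 0.9]
width: 0.0202
finger_force: 30.0
```

```bash
python3 -c "
from h import *
crank(n=1)
for cam in ['wrist','top']:
  im=snap(cam,'w20'+cam)
  for q in slats(cam,im,z=0.078,show=False): print(np.round(wc(q[0],q[1]),4),np.round(q[2:],3))
  for n in ['jaw_face','tail_face']:
    for d in robot.spot_point(n,cam)[:2]: print(cam,n,np.round(d['centre'][2],4),wc(*d['centre'][:2]).round(4),round(d['score'],2))
"
```

```text
t 41.6 p [ 0.4553 -0.2029  0.2543] r [3.1384e+00 8.0000e-04 1.6808e+00] F [6.1 2.2 0.9] w 0.0202 ff 30.0 q [-0.53  0.05  1.71  0.    1.37 -0.64]
xc -0.0375 yc -0.2344 z 0.0743 r 0.0378 a 4.825
[[np.float64(0.011), np.float64(0.09), np.float64(-0.32)]] end a 5.174
[-0.0036 -0.0195] [5.50000e-02 1.10058e+02 8.86810e+01]
top jaw_face 0.0688 [-0.0024 -0.0611] 0.77
top tail_face 0.0676 [0.0003 0.0315] 0.92
```

Call:
play_rows --translation '[[0.011,0.057,-0.325],[0,0,0]]' --twist '[[0,0,0],[0,0,0]]' --gripper '[-1,-1]'

```text
time: 42.1
tool_pos: [0.4575, -0.2022, 0.2663]
ee_rot: [3.14, 0.001, 1.681]
wrist_force: [5.7, 0.2, -1.2]
width: 0.0201
finger_force: 30.0
```

Call:
play_rows --translation '[[0.011,0.165,-0.286],[0,0,0]]' --twist '[[0,0,0],[0,0,0]]' --gripper '[-1,-1]'

```text
time: 42.3
tool_pos: [0.4634, -0.2012, 0.2766]
ee_rot: [-3.14, 0.0, 1.681]
wrist_force: [5.6, -1.2, -3.3]
width: 0.02
finger_force: 30.0
```

Call:
play_rows --translation '[[0.011,0.253,-0.212],[0,0,0]]' --twist '[[0,0,0],[0,0,0]]' --gripper '[-1,-1]'

```text
time: 42.5
tool_pos: [0.4723, -0.1999, 0.2846]
ee_rot: [-3.135, -0.0, 1.681]
wrist_force: [-2.5, -2.7, -3.5]
width: 0.0207
finger_force: 30.0
```

Call:
play_rows --translation '[[0.011,0.31,-0.113],[0,0,0]]' --twist '[[0,0,0],[0,0,0]]' --gripper '[-1,-1]'

```text
time: 42.7
tool_pos: [0.4841, -0.1981, 0.2903]
ee_rot: [-3.134, -0.0, 1.681]
wrist_force: [-4.4, -1.6, 1.0]
width: 0.0203
finger_force: 30.0
```

Call:
play_rows --translation '[[0.011,0.33,0],[0,0,0]]' --twist '[[0,0,0],[0,0,0]]' --gripper '[-1,-1]'

```text
time: 42.9
tool_pos: [0.4977, -0.1961, 0.2916]
ee_rot: [-3.137, 0.0, 1.681]
wrist_force: [-3.8, -0.1, 6.4]
width: 0.0199
finger_force: 30.0
```

```bash
python3 -c "
from h import *
crank(n=1)"
```

```text
t 42.9 p [ 0.4977 -0.1961  0.2916] r [-3.1372e+00  3.0000e-04  1.6807e+00] F [-3.8 -0.1  6.4] w 0.0199 ff 30.0 q [-0.48  0.11  1.58 -0.    1.46 -0.59]
xc 0.0054 yc -0.2323 z 0.1116 r 0.042 a 0.128
[[np.float64(0.011), np.float64(0.3), np.float64(0.2)]] end a 0.477
```

```bash
python3 -c "
from h import *
im=snap('top','t21'); m=model('top')
for z in (.078,):
  for xc in (-.045,-.02,0.02,.045):
    ys=np.arange(-.13,.12,.0025); P=np.array([np.r_[cw(xc,y),z] for y in ys]); px=w2px('top',P,m)
    c=np.array([im[int(round(v)),int(round(u))] for u,v in px]).astype(int)
    print(xc,' '.join('%d:%d/%d'%(round(y*1000),a[0],a[2]) for y,a in list(zip(ys,c))[::2]))
for n in ['jaw_face','tail_face','slat0','pin_collar','tail_hole']:
    for d in robot.spot_point(n,'top')[:2]: print(n,np.round(d['centre'][2],4),wc(*d['centre'][:2]).round(4),round(d['score'],2))
"
```

```text
-0.045 -130:100/105 -125:116/124 -120:90/89 -115:144/61 -110:160/66 -105:165/71 -100:153/69 -95:150/71 -90:167/68 -85:165/70 -80:147/66 -75:120/111 -70:119/125 -65:113/118 -60:96/60 -55:96/41 -50:100/42 -45:98/40 -40:96/41 -35:100/43 -30:97/41 -25:93/39 -20:100/42 -15:101/43 -10:98/42 -5:100/42 0:97/41 5:97/41 10:100/42 15:97/41 20:94/39 25:102/56 30:113/116 35:119/124 40:119/115 45:147/85 50:162/68 55:167/67 60:170/66 65:169/66 70:169/66 75:168/66 80:168/66 85:167/66 90:167/66 95:167/66 100:165/65 105:165/65 110:165/65 115:164/65
-0.02 -130:118/125 -125:119/126 -120:96/98 -115:133/108 -110:147/123 -105:149/133 -100:159/149 -95:175/169 -90:151/127 -85:153/134 -80:147/133 -75:128/130 -70:119/125 -65:110/108 -60:103/73 -55:98/42 -50:100/42 -45:99/42 -40:97/41 -35:101/42 -30:100/42 -25:95/40 -20:100/42 -15:99/42 -10:98/41 -5:100/42 0:98/41 5:98/41 10:101/42 15:100/42 20:96/41 25:98/52 30:112/117 35:119/124 40:115/120 45:113/117 50:118/122 55:119/124 60:119/124 65:118/123 70:120/124 75:118/121 80:118/123 85:119/124 90:119/124 95:118/123 100:134/134 105:165/158 110:172/167 115:171/169
0.0
[... 729 characters left out ...]
 -55:100/43 -50:102/43 -45:101/42 -40:97/40 -35:99/41 -30:104/43 -25:101/42 -20:101/43 -15:103/43 -10:101/42 -5:101/42 0:99/42 5:97/41 10:99/41 15:104/44 20:101/42 25:100/43 30:111/100 35:122/124 40:126/113 45:161/67 50:168/66 55:170/67 60:168/66 65:168/66 70:166/66 75:166/65 80:168/66 85:166/66 90:166/66 95:165/65 100:164/64 105:165/65 110:164/64 115:163/65
jaw_face 0.0675 [-0.0016 -0.0605] 0.92
jaw_face 0.0828 [-0.0009  0.0748] 0.48
tail_face 0.0671 [-0.0004  0.0322] 0.85
tail_face 0.0859 [0.0027 0.0798] 0.75
slat0 0.0543 [0.0018 0.0066] 0.98
slat0 0.0551 [ 0.0027 -0.0379] 0.9
pin_collar 0.058 [0.001  0.0425] 0.49
pin_collar 0.0844 [0.0023 0.078 ] 0.44
tail_hole 0.0891 [0.0014 0.076 ] 0.89
```

The jaw, slats and tail jaw are all touching, so the remaining play is in the pin holes. Keep turning.

Call:
play_rows --translation '[[0.011,0.31,0.113],[0,0,0]]' --twist '[[0,0,0],[0,0,0]]' --gripper '[-1,-1]'

```text
time: 43.4
tool_pos: [0.5108, -0.194, 0.2876]
ee_rot: [-3.141, 0.001, 1.681]
wrist_force: [-1.7, 0.9, 6.0]
width: 0.0207
finger_force: 30.0
```

Call:
play_rows --translation '[[0.011,0.253,0.212],[0,0,0]]' --twist '[[0,0,0],[0,0,0]]' --gripper '[-1,-1]'

```text
time: 43.6
tool_pos: [0.5213, -0.1923, 0.2791]
ee_rot: [3.14, 0.001, 1.681]
wrist_force: [0.5, 0.5, 4.8]
width: 0.0202
finger_force: 30.0
```

Call:
play_rows --translation '[[0.011,0.165,0.286],[0,0,0]]' --twist '[[0,0,0],[0,0,0]]' --gripper '[-1,-1]'

```text
time: 43.8
tool_pos: [0.528, -0.1911, 0.2676]
ee_rot: [3.138, 0.001, 1.681]
wrist_force: [1.1, 0.9, 3.2]
width: 0.0202
finger_force: 30.0
```

Call:
play_rows --translation '[[0.011,0.057,0.325],[0,0,0]]' --twist '[[0,0,0],[0,0,0]]' --gripper '[-1,-1]'

```text
time: 44.0
tool_pos: [0.5303, -0.1904, 0.2547]
ee_rot: [3.137, 0.001, 1.681]
wrist_force: [3.1, 1.2, 3.3]
width: 0.02
finger_force: 30.0
```

```bash
python3 -c "
from h import *
im=snap('top','t22'); m=model('top')
def prof(im,xc,z,y0,y1):
    ys=np.arange(y0,y1,.001); px=w2px('top',np.array([np.r_[cw(xc,y),z] for y in ys]),m).astype(np.float32)
    return ys,cv2.remap(im,px[:,:1],px[:,1:],cv2.INTER_LINEAR)[:,0].astype(float)
for f in ('pics/t21.png','pics/t22.png'):
  I=cv2.imread(f)[:,:,::-1].copy()
  for xc in (-.04,.04):
    ys,c=prof(I,xc,.078,-.1,.06); b=c[:,2]
    s=np.where((b<55)&(c[:,0]<110))[0]; print(f,xc,'slat y',ys[s[0]].round(4),ys[s[-1]].round(4))
for n in ['jaw_face','tail_face','tail_hole']:
    for d in robot.spot_point(n,'top')[:1]: print(n,np.round(d['centre'][2],4),wc(*d['centre'][:2]).round(4),round(d['score'],2))
crank(n=1)
"
```

```text
pics/t21.png -0.04 slat y -0.059 0.026
pics/t21.png 0.04 slat y -0.059 0.025
pics/t22.png -0.04 slat y -0.058 0.026
pics/t22.png 0.04 slat y -0.057 0.028
jaw_face 0.0858 [-0.0028  0.0749] 0.41
tail_face 0.0661 [0.0009 0.0328] 0.95
tail_hole 0.0846 [-0.0027  0.0766] 0.95
t 44.2 p [ 0.5302 -0.1904  0.2547] r [3.1375e+00 5.0000e-04 1.6809e+00] F [3.2 1.9 4.6] w 0.0203 ff 30.0 q [-0.45  0.19  1.56  0.    1.39 -0.56]
xc 0.0383 yc -0.2302 z 0.0747 r 0.0386 a 1.448
[[np.float64(0.011), np.float64(-0.03), np.float64(0.33)]] end a 1.797
```

Call:
play_rows --translation '[[0.011,-0.057,0.325],[0,0,0]]' --twist '[[0,0,0],[0,0,0]]' --gripper '[-1,-1]'

```text
time: 44.4
tool_pos: [0.528, -0.1902, 0.2416]
ee_rot: [3.137, 0.001, 1.681]
wrist_force: [4.4, 1.6, 4.1]
width: 0.0201
finger_force: 30.0
```

Call:
play_rows --translation '[[0.011,-0.165,0.286],[0,0,0]]' --twist '[[0,0,0],[0,0,0]]' --gripper '[-1,-1]'

```text
time: 44.6
tool_pos: [0.5217, -0.1905, 0.2306]
ee_rot: [3.135, 0.001, 1.681]
wrist_force: [4.7, 2.0, 3.8]
width: 0.0205
finger_force: 30.0
```

Call:
play_rows --translation '[[0.011,-0.253,0.212],[0,0,0]]' --twist '[[0,0,0],[0,0,0]]' --gripper '[-1,-1]'

```text
time: 44.8
tool_pos: [0.5123, -0.1911, 0.2226]
ee_rot: [3.131, 0.002, 1.681]
wrist_force: [8.3, 3.2, 3.5]
width: 0.0203
finger_force: 30.0
```

Call:
play_rows --translation '[[0.011,-0.31,0.113],[0,0,0]]' --twist '[[0,0,0],[0,0,0]]' --gripper '[-1,-1]'

```text
time: 45.0
tool_pos: [0.5004, -0.1921, 0.2176]
ee_rot: [3.129, 0.002, 1.68]
wrist_force: [12.0, 2.9, -1.3]
width: 0.0205
finger_force: 30.0
```

Resistance is rising: 12 N against the motion. One more small turn to be sure it is tight.

Call:
play_rows --translation '[[0.011,-0.33,0],[0,0,0],[0,0,0]]' --twist '[[0,0,0],[0,0,0],[0,0,0]]' --gripper '[-1,-1,-1]'

```text
time: 45.3
tool_pos: [0.487, -0.1932, 0.2166]
ee_rot: [3.132, 0.002, 1.68]
wrist_force: [11.6, 0.0, -3.4]
width: 0.02
finger_force: 30.0
```

```bash
python3 -c "
from h import *
crank(n=1)"
```

```text
t 45.3 p [ 0.487  -0.1932  0.2166] r [3.1319e+00 1.8000e-03 1.6804e+00] F [11.6  0.  -3.4] w 0.02 ff 30.0 q [-0.49  0.14  1.7   0.    1.29 -0.6 ]
xc -0.005 yc -0.2283 z 0.0366 r 0.0338 a 3.29
[[np.float64(0.011), np.float64(-0.33), np.float64(-0.0)]] end a 3.639
```

Call:
play_rows --translation '[[0.011,-0.31,-0.113],[0,0,0],[0,0,0]]' --twist '[[0,0,0],[0,0,0],[0,0,0]]' --gripper '[-1,-1,-1]'

```text
time: 45.6
tool_pos: [0.4742, -0.1943, 0.2205]
ee_rot: [3.134, 0.002, 1.68]
wrist_force: [12.0, -0.2, -5.2]
width: 0.0202
finger_force: 30.0
```

Call:
play_rows --translation '[[0.011,-0.253,-0.212],[0,0,0],[0,0,0]]' --twist '[[0,0,0],[0,0,0],[0,0,0]]' --gripper '[-1,-1,-1]'

```text
time: 45.9
tool_pos: [0.4638, -0.1951, 0.2286]
ee_rot: [3.135, 0.002, 1.68]
wrist_force: [9.9, -0.4, -5.1]
width: 0.02
finger_force: 30.0
```

```bash
python3 -c "
from h import *
im=snap('top','t23'); m=model('top')
def prof(im,xc,z,y0,y1):
    ys=np.arange(y0,y1,.0005); px=w2px('top',np.array([np.r_[cw(xc,y),z] for y in ys]),m).astype(np.float32)
    return ys,cv2.remap(im,px[:,:1],px[:,1:],cv2.INTER_CUBIC)[:,0].astype(float)
for f in ('pics/t21.png','pics/t22.png','pics/t23.png'):
  I=cv2.imread(f)[:,:,::-1].copy()
  for xc in (-.04,-.03,.03,.04):
    ys,c=prof(I,xc,.078,-.1,.06); b=c[:,2]
    s=np.where(b<75)[0]; s=s[(ys[s]>-.075)&(ys[s]<.035)]; print(f,xc,'slat y',ys[s[0]].round(4),ys[s[-1]].round(4))
for n in ['jaw_face','tail_face','tail_hole']:
    for d in robot.spot_point(n,'top')[:1]: print(n,np.round(d['centre'][2],4),wc(*d['centre'][:2]).round(4),round(d['score'],2))
"
```

```text
pics/t21.png -0.04 slat y -0.0615 0.028
pics/t21.png -0.03 slat y -0.062 0.027
pics/t21.png 0.03 slat y -0.061 0.028
pics/t21.png 0.04 slat y -0.0615 0.027
pics/t22.png -0.04 slat y -0.0605 0.0285
pics/t22.png -0.03 slat y -0.0595 0.0295
pics/t22.png 0.03 slat y -0.059 0.029
pics/t22.png 0.04 slat y -0.0595 0.03
pics/t23.png -0.04 slat y -0.0575 0.031
pics/t23.png -0.03 slat y -0.0565 0.032
pics/t23.png 0.03 slat y -0.0565 0.0315
pics/t23.png 0.04 slat y -0.0565 0.0325
jaw_face 0.0677 [-0.0019 -0.0567] 0.95
tail_face 0.067 [0.0027 0.0397] 0.81
tail_hole 0.0864 [-0.0008  0.0784] 0.95
```

The grip resists with 11–13 N, well above the 6 N mark. Letting go to check the pin and tail jaw before deciding.

Call:
play_rows --translation '[[0,0,0],[0,0,0],[0,0,0],[0,0,0],[0,0,-0.6],[0,0,-0.9],[0,0,-0.9],[0,0,-0.9]]' --twist '[[0,0,0],[0,0,0],[0,0,0],[0,0,0],[0,0,0],[0,0,0],[0,0,0],[0,0,0]]' --gripper '[0,0,0,0,0,0,0,0]'

```text
time: 46.9
tool_pos: [0.4616, -0.1949, 0.361]
ee_rot: [-3.138, -0.001, 1.68]
wrist_force: [0.9, -0.2, 0.0]
width: 0.0472
finger_force: 0.0
```

Call:
play_rows --translation '[[0.5,0.5,-0.9],[0.9,0.4,-0.4],[1,0,0],[1,0,0],[0.6,0,0],[0,0,0],[0,0,0]]' --twist '[[0,0,0],[0,0,0],[0,0,0],[0,0,0],[0,0,0],[0,0,0],[0,0,0]]' --gripper '[0,0,0,0,0,0,0]'

```text
time: 47.6
tool_pos: [0.4804, -0.0321, 0.4123]
ee_rot: [-3.139, 0.001, 1.681]
wrist_force: [-0.4, -0.6, -0.0]
width: 0.047
finger_force: 0.0
```

Run:
```python
from h import *
o=st(); print(wc(*o['tool_pos'][:2])); im=snap('wrist','w24')
for q in slats('wrist',im,z=0.078): print(np.round(wc(q[0],q[1]),4),np.round(q[2:],3))
for n in ['jaw_face','tail_face','pin_collar','pin','grip_mid']:
    for d in robot.spot_point(n,'wrist')[:2]: print(n,np.round(d['centre'][2],4),wc(*d['centre'][:2]).round(4),round(d['score'],2))
m=model('wrist')
# bar holes seen along the centre line at z .056, and slat seam
ys=np.arange(.0,.24,.0025); px=w2px('wrist',np.array([np.r_[cw(-.001,y),.056] for y in ys]),m).astype(np.float32)
g=cv2.remap(im,px[:,:1],px[:,1:],cv2.INTER_LINEAR)[:,0]
print([(round(y*1000,1),int(a[1])) for y,a in zip(ys,g)][32:])
```

```text
t 47.6 p [ 0.4804 -0.0321  0.4123] r [-3.1393e+00  9.0000e-04  1.6814e+00] F [-0.4 -0.6 -0. ] w 0.047 ff 0.0 q [-0.18 -0.07  1.51 -0.    1.7  -0.29]
[ 0.00619699 -0.06734772]
blob c 502 46 yaw 0.135 size 49 9 px [292. 107.]
blob c 467 20 yaw 0.129 size 117 89 px [239. 129.]
[0.0357 0.0075] [ 0.135 49.343  8.826]
[-0.0013 -0.0137] [  0.129 117.197  88.796]
jaw_face 0.0718 [-0.0032 -0.0631] 0.95
tail_face 0.0699 [-0.      0.0297] 0.79
pin_collar 0.084 [0.0009 0.0745] 0.76
pin_collar 0.0495 [-0.0025  0.0444] 0.57
pin 0.02 [0.0028 0.0676] 0.63
grip_mid 0.1068 [ 0.0061 -0.2183] 0.85
[(np.float64(80.0), 76), (np.float64(82.5), 88), (np.float64(85.0), 142), (np.float64(87.5), 246), (np.float64(90.0), 246), (np.float64(92.5), 244), (np.float64(95.0), 244), (np.float64(97.5), 240), (np.float64(100.0), 238), (np.float64(102.5), 0), (np.float64(105.0), 0), (np.float64(107.5), 0), (np.float64(110.0), 0), (np.float64(112.5), 0), (np.float64(115.0), 0), (np.float64(117.5), 0), (np.float64(120.0), 0), (np.float64(122.5), 0), (np.float64(125.0), 0), (np.float64(127.5), 0), (np.float64(130.0), 0), (n
[... 329 characters left out ...]
 0), (np.float64(167.5), 0), (np.float64(170.0), 0), (np.float64(172.5), 0), (np.float64(175.0), 0), (np.float64(177.5), 0), (np.float64(180.0), 0), (np.float64(182.5), 0), (np.float64(185.0), 0), (np.float64(187.5), 0), (np.float64(190.0), 0), (np.float64(192.5), 0), (np.float64(195.0), 0), (np.float64(197.5), 0), (np.float64(200.0), 0), (np.float64(202.5), 0), (np.float64(205.0), 0), (np.float64(207.5), 0), (np.float64(210.0), 0), (np.float64(212.5), 0), (np.float64(215.0), 0), (np.float64(217.5), 0), (np.float64(220.0), 0), (np.float64(222.5), 0), (np.float64(225.0), 0), (np.float64(227.5), 0), (np.float64(230.0), 0), (np.float64(232.5), 0), (np.float64(235.0), 0), (np.float64(237.5), 0)]
```

Run:
```python
from h import *
im=snap('top','t25'); m=model('top')
for xc in (-.04,.03,.04):
    ys=np.arange(-.1,.06,.0005); px=w2px('top',np.array([np.r_[cw(xc,y),.078] for y in ys]),m).astype(np.float32)
    b=cv2.remap(im,px[:,:1],px[:,1:],cv2.INTER_CUBIC)[:,0,2]
    s=np.where(b<75)[0]; s=s[(ys[s]>-.075)&(ys[s]<.036)]; print(xc,ys[s[0]].round(4),ys[s[-1]].round(4))
for n in ['grip_mid','jaw_face','tail_face','pin','glue','pencil_cup']:
    for d in robot.spot_point(n,'top')[:1]: print(n,np.round(d['centre'],3),wc(*d['centre'][:2]).round(4),round(d['score'],2))
```

```text
-0.04 -0.075 0.028
0.03 -0.038 0.028
0.04 -0.0405 0.0275
grip_mid [ 0.465  0.033 -0.001] [-0.0024 -0.0012] 0.59
tail_face [0.464 0.066 0.067] [0.0007 0.0318] 0.75
pin [0.456 0.102 0.024] [-0.0034  0.0683] 0.41
glue [0.537 0.425 0.002] [0.1129 0.3805] 0.94
pencil_cup [ 0.53  -0.406 -0.   ] [ 0.0145 -0.4441] 0.79
```

Call:
play_rows --translation '[[-0.9,0,0],[-0.9,0,0],[-0.9,0,0],[-0.9,0,0],[-0.9,-0.15,0],[-0.6,0,0],[0,0,0],[0,0,0]]' --twist '[[0,0,0],[0,0,0],[0,0,0],[0,0,0],[0,0,0],[0,0,0],[0,0,0],[0,0,0]]' --gripper '[0,0,0,0,0,0,0,0]'

```text
time: 49.05
tool_pos: [0.4971, -0.2354, 0.4129]
ee_rot: [-3.141, -0.001, 1.68]
wrist_force: [-0.7, -0.8, 0.4]
width: 0.0471
finger_force: 0.0
```

Run:
```python
from h import *
o=st(); print(wc(*o['tool_pos'][:2]))
im=snap('top','t26'); m=model('top')
for xc in (-.04,-.03,.03,.04):
    ys=np.arange(-.1,.06,.0005); px=w2px('top',np.array([np.r_[cw(xc,y),.078] for y in ys]),m).astype(np.float32)
    b=cv2.remap(im,px[:,:1],px[:,1:],cv2.INTER_CUBIC)[:,0,2]
    s=np.where(b<75)[0]; s=s[(ys[s]>-.075)&(ys[s]<.036)]; print(xc,ys[s[0]].round(4),ys[s[-1]].round(4))
w=snap('wrist','w26')
for cam in ('top','wrist'):
  for n in ['grip_mid','jaw_face','tail_face','pin_collar']:
    for d in robot.spot_point(n,cam)[:1]: print(cam,n,np.round(d['centre'],3),wc(*d['centre'][:2]).round(4),round(d['score'],2))
```

```text
t 49.05 p [ 0.4971 -0.2354  0.4129] r [-3.1412e+00 -1.0000e-03  1.6800e+00] F [-0.7 -0.8  0.4] w 0.0471 ff 0.0 q [-0.55  0.09  1.36  0.    1.7  -0.65]
[ 0.00040738 -0.27134168]
-0.04 -0.061 0.027
-0.03 -0.062 0.027
0.03 -0.061 0.0275
0.04 -0.0615 0.027
top grip_mid [ 0.484 -0.191  0.109] [-0.0073 -0.2256] 0.51
top jaw_face [ 0.474 -0.025  0.069] [ 0.0011 -0.06  ] 0.68
top tail_face [0.465 0.066 0.069] [0.0015 0.0318] 0.98
top pin_collar [0.459 0.113 0.082] [0.0013 0.0787] 0.58
wrist grip_mid [ 0.479 -0.186  0.106] [-0.0125 -0.2202] 0.7
```

The top view suggests the slats backed off about 4 mm, and the grip now sits near the top. Checking the grip position before I retake it.

Run:
```python
from h import *
im=cv2.imread('pics/w26.png'); mk=(im.max(2)<45).astype(np.uint8)
n,l,s,c=cv2.connectedComponentsWithStats(mk)
for i in range(1,n):
    if s[i,4]>150 and s[i,1]<230: print(s[i],c[i].round(1))
for a in (-25,-15,0,130,180,230):
    t=np.radians(a); 
    for y in (-.256,-.186): print(a,y,w2px('wrist',np.r_[cw(.038*np.sin(t),y),.07+.038*np.cos(t)])[0].round(),end=' ')
    print()
# compare wrist pictures pre (w14) and post (w24): row profile of slat/jaw edges with a shared pose model
P=lambda p:None
for f,pos in (('w14',(0.4769,-0.0564,0.411,1.6793)),('w24',(0.4804,-0.0321,0.4123,1.6814))):
    K,k1,Rm,t=model('wrist'); o=robot.get_obs(); R0=R.from_euler('xyz',o['ee_rot']).as_matrix(); p0=np.array(o['tool_pos'])
    cam_t=R0.T@(-Rm.T@t-p0); Rct=Rm@R0
    R1=R.from_euler('xyz',[np.pi,0,pos[3]]).as_matrix(); c=np.array(pos[:3])+R1@cam_t; Rn=Rct@R1.T; m=(K,k1,Rn,-Rn@c)
    I=cv2.imread('pics/'+f+'.png')
    for xc in (-.04,.02,.04):
        ys=np.arange(-.1,.06,.0005); px=w2px('wrist',np.array([np.r_[cw(xc,y),.078] for y in ys]),m).astype(np.float32)
        col=cv2.remap(I,px[:,:1],px[:,1:],cv2.INTER_LINEAR)[:,0].astype(int); red=col[:,2]-col[:,0]
        s=np.where((red>25)&(col[:,2]<140))[0]; print(f,xc,ys[s[0]].round(4),ys[s[-1]].round(4),len(s)*.5)
```

```text
[ 234   97   25   89 2010] [246.3 140.7]
[488 203  17 102 301] [496.2 252.2]
[504 227   8  45 243] [508.6 245.6]
-25 -0.256 [237. 181.] -25 -0.186 [236.  95.] 
-15 -0.256 [244. 181.] -15 -0.186 [244.  95.] 
0 -0.256 [256. 182.] 0 -0.186 [256.  95.] 
130 -0.256 [285. 170.] 130 -0.186 [286.  98.] 
180 -0.256 [256. 168.] 180 -0.186 [256.  99.] 
230 -0.256 [227. 170.] 230 -0.186 [226.  98.] 
w14 -0.04 -0.083 0.0235 80.0
w14 0.02 -0.071 0.024 44.0
w14 0.04 -0.0825 0.0245 34.0
w24 -0.04 -0.075 0.031 90.0
w24 0.02 -0.0575 0.0315 67.0
w24 0.04 -0.058 0.0315 31.5
```

Run:
```python
from h import *
im=snap('wrist','w27')[:,:,::-1]; mk=(im.max(2)<45).astype(np.uint8)
n,l,s,c=cv2.connectedComponentsWithStats(mk)
for i in range(1,n):
    if s[i,4]>1000 and s[i,1]<230: print(s[i],c[i].round(1))
x,y=cw(-.010,-.2335); plan(x,y,.2885,CY+np.pi/2)
```

```text
[ 233   98   25   87 2015] [244.9 140.4]
twist z units 0.0 then shift units [ 0.94 -0.26  3.12]
```

Call:
play_rows --translation '[[0.5,-0.13,0.3],[0.44,-0.13,0.6],[0,0,0.7],[0,0,0.6],[0,0,0.5],[0,0,0.35],[0,0,0],[0,0,0]]' --twist '[[0,0,0],[0,0,0],[0,0,0],[0,0,0],[0,0,0],[0,0,0],[0,0,0],[0,0,0]]' --gripper '[0.1,0.1,0.1,0.1,0.1,0.1,0.1,0.1]'

```text
time: 50.4
tool_pos: [0.4828, -0.1992, 0.2917]
ee_rot: [3.141, 0.0, 1.681]
wrist_force: [-0.1, 0.7, 0.8]
width: 0.0516
finger_force: 0.0
```

Call:
play_rows --translation '[[0,0,0],[0,0,0],[0,0,0],[0,0,0],[0,0,0],[0,0,0],[0,0,0],[0,0,0]]' --twist '[[0,0,0],[0,0,0],[0,0,0],[0,0,0],[0,0,0],[0,0,0],[0,0,0],[0,0,0]]' --gripper '[-1,-1,-1,-1,-1,-1,-1,-1]'

```text
time: 51.2
tool_pos: [0.4825, -0.1992, 0.2915]
ee_rot: [-3.141, 0.001, 1.681]
wrist_force: [-1.5, -1.0, 2.9]
width: 0.02
finger_force: 30.0
```

```bash
python3 -c "
from h import *
crank(n=1)"
```

```text
t 51.2 p [ 0.4825 -0.1992  0.2915] r [-3.1414e+00  6.0000e-04  1.6807e+00] F [-1.5 -1.   2.9] w 0.02 ff 30.0 q [-0.5   0.08  1.61 -0.    1.46 -0.61]
xc -0.0101 yc -0.2337 z 0.1115 r 0.0427 a 6.045
[[np.float64(0.011), np.float64(0.36), np.float64(0.09)]] end a 6.394
```

Call:
play_rows --translation '[[0.011,0.329,-0.029],[0,0,0]]' --twist '[[0,0,0],[0,0,0]]' --gripper '[-1,-1]'

```text
time: 51.4
tool_pos: [0.4957, -0.1973, 0.293]
ee_rot: [-3.139, 0.0, 1.681]
wrist_force: [-4.3, -0.6, 6.7]
width: 0.0201
finger_force: 30.0
```

Call:
play_rows --translation '[[0.011,0.319,0.085],[0,0,0]]' --twist '[[0,0,0],[0,0,0]]' --gripper '[-1,-1]'

```text
time: 51.6
tool_pos: [0.5088, -0.1953, 0.2899]
ee_rot: [3.141, 0.0, 1.681]
wrist_force: [-2.9, 1.0, 5.1]
width: 0.0201
finger_force: 30.0
```

Call:
play_rows --translation '[[0.011,0.27,0.189],[0,0,0]]' --twist '[[0,0,0],[0,0,0]]' --gripper '[-1,-1]'

```text
time: 51.8
tool_pos: [0.5199, -0.1936, 0.2822]
ee_rot: [3.14, 0.0, 1.681]
wrist_force: [-0.8, 0.9, 4.1]
width: 0.0203
finger_force: 30.0
```

```bash
cat >> h.py <<'E'
def edges(f):
    im=snap('top',f); m=model('top'); r=[]
    for xc in (-.04,-.03,.03,.04):
        ys=np.arange(-.075,.04,.0005); px=w2px('top',np.array([np.r_[cw(xc,y),.078] for y in ys]),m).astype(np.float32)
        b=cv2.remap(im,px[:,:1],px[:,1:],cv2.INTER_CUBIC)[:,0,2]; s=np.where(b<75)[0]; r.append((ys[s[0]],ys[s[-1]]))
    print('slat y mm',(np.mean(r,0)*1000).round(1),np.std(r,0).round(4)*1000)
E
python3 -c "
from h import *
crank(n=1);edges('t28')"
```

```text
t 51.8 p [ 0.5199 -0.1936  0.2822] r [3.1397e+00 4.0000e-04 1.6812e+00] F [-0.8  0.9  4.1] w 0.0203 ff 30.0 q [-0.46  0.15  1.54  0.    1.44 -0.57]
xc 0.0277 yc -0.2322 z 0.1022 r 0.0425 a 0.709
[[np.float64(0.011), np.float64(0.14), np.float64(0.34)]] end a 1.058
slat y mm [-60.4  28.3] [0.5 0.3]
```

Call:
play_rows --translation '[[0.011,0.189,0.27],[0.011,0.085,0.319],[0,0,0]]' --twist '[[0,0,0],[0,0,0],[0,0,0]]' --gripper '[-1,-1,-1]'

```text
time: 52.15
tool_pos: [0.5307, -0.1914, 0.258]
ee_rot: [3.139, 0.0, 1.681]
wrist_force: [1.3, -0.0, 3.5]
width: 0.0201
finger_force: 30.0
```

Call:
play_rows --translation '[[0.011,-0.029,0.329],[0,0,0]]' --twist '[[0,0,0],[0,0,0]]' --gripper '[-1,-1]'

```text
time: 52.35
tool_pos: [0.5293, -0.1911, 0.2454]
ee_rot: [3.138, 0.0, 1.681]
wrist_force: [1.1, 1.6, 4.3]
width: 0.0199
finger_force: 30.0
```

Call:
play_rows --translation '[[0.011,-0.139,0.299],[0,0,0]]' --twist '[[0,0,0],[0,0,0]]' --gripper '[-1,-1]'

```text
time: 52.55
tool_pos: [0.524, -0.1913, 0.2343]
ee_rot: [3.136, 0.001, 1.681]
wrist_force: [0.5, 1.2, 6.2]
width: 0.0204
finger_force: 30.0
```

```bash
python3 -c "
from h import *
crank(n=1);edges('t29')"
```

```text
t 52.55 p [ 0.524  -0.1913  0.2343] r [3.1363e+00 9.0000e-04 1.6808e+00] F [0.5 1.2 6.2] w 0.0204 ff 30.0 q [-0.45  0.2   1.59  0.    1.35 -0.56]
xc 0.032 yc -0.2304 z 0.0543 r 0.0356 a 2.026
[[np.float64(0.011), np.float64(-0.14), np.float64(0.29)]] end a 2.375
slat y mm [-58.7  30.1] [0.6 0.2]
```

Call:
play_rows --translation '[[0.011,-0.233,0.233],[0,0,0]]' --twist '[[0,0,0],[0,0,0]]' --gripper '[-1,-1]'

```text
time: 52.8
tool_pos: [0.5157, -0.1918, 0.2261]
ee_rot: [3.131, 0.002, 1.681]
wrist_force: [4.0, 2.5, 6.6]
width: 0.0201
finger_force: 30.0
```

Call:
play_rows --translation '[[0.005,-0.143,0.083],[0,0,0]]' --twist '[[0,0,0],[0,0,0]]' --gripper '[-1,-1]'

```text
time: 53.0
tool_pos: [0.5111, -0.1922, 0.2233]
ee_rot: [3.127, 0.002, 1.681]
wrist_force: [8.0, 3.1, 5.1]
width: 0.0203
finger_force: 30.0
```

```bash
python3 -c "
from h import *
crank(n=1);edges('t30')
for n in ['tail_face','pin_collar','pin','jaw_face']:
    for d in robot.spot_point(n,'top')[:1]: print(n,np.round(d['centre'],3),wc(*d['centre'][:2]).round(4),round(d['score'],2))"
```

```text
t 53.0 p [ 0.5111 -0.1922  0.2233] r [3.1272e+00 2.1000e-03 1.6806e+00] F [8.  3.1 5.1] w 0.0203 ff 30.0 q [-0.47  0.18  1.64  0.01  1.31 -0.58]
xc 0.0191 yc -0.2299 z 0.0433 r 0.0328 a 2.52
[[np.float64(0.011), np.float64(-0.22), np.float64(0.25)]] end a 2.869
slat y mm [-58.4  30.5] [0.4 0.4]
tail_face [0.463 0.069 0.066] [-0.      0.0352] 0.65
pin_collar [0.461 0.116 0.082] [0.0035 0.0822] 0.67
pin [0.472 0.003 0.054] [ 0.002  -0.0316] 0.66
jaw_face [ 0.471 -0.023  0.068] [-0.0017 -0.0574] 0.77
```

Resistance rises at the same angle as before (9.4 N), so this is the real stop. Before releasing, I'll ease the arm's push and see whether the crank holds.

Call:
play_rows --translation '[[0,0.03,-0.015],[0,0,0],[0,0,0]]' --twist '[[0,0,0],[0,0,0],[0,0,0]]' --gripper '[-1,-1,-1]'

```text
time: 53.55
tool_pos: [0.5118, -0.1921, 0.2233]
ee_rot: [3.131, 0.002, 1.681]
wrist_force: [4.6, 2.1, 6.4]
width: 0.02
finger_force: 30.0
```

Call:
play_rows --translation '[[0,0.03,-0.015],[0,0,0],[0,0,0]]' --twist '[[0,0,0],[0,0,0],[0,0,0]]' --gripper '[-1,-1,-1]'

```text
time: 53.85
tool_pos: [0.5125, -0.1921, 0.2236]
ee_rot: [3.133, 0.002, 1.681]
wrist_force: [4.2, 1.5, 5.5]
width: 0.0203
finger_force: 30.0
```

Call:
play_rows --translation '[[0,0.05,-0.03],[0,0,0],[0,0,0]]' --twist '[[0,0,0],[0,0,0],[0,0,0]]' --gripper '[-1,-1,-1]'

```text
time: 54.15
tool_pos: [0.5143, -0.1919, 0.2246]
ee_rot: [3.134, 0.002, 1.681]
wrist_force: [3.8, 1.0, 6.1]
width: 0.0201
finger_force: 30.0
```

Call:
play_rows --translation '[[0,0.05,-0.03],[0,0,0],[0,0,0]]' --twist '[[0,0,0],[0,0,0],[0,0,0]]' --gripper '[-1,-1,-1]'

```text
time: 54.45
tool_pos: [0.516, -0.1918, 0.2257]
ee_rot: [3.135, 0.002, 1.681]
wrist_force: [2.2, 1.4, 6.1]
width: 0.0201
finger_force: 30.0
```

```bash
python3 -c "
from h import *
crank(n=1);edges('t31')"
```

```text
t 54.45 p [ 0.516  -0.1918  0.2257] r [3.1348e+00 1.5000e-03 1.6808e+00] F [2.2 1.4 6.1] w 0.0201 ff 30.0 q [-0.46  0.19  1.62  0.    1.32 -0.57]
xc 0.024 yc -0.23 z 0.0457 r 0.0342 a 2.361
[[np.float64(0.011), np.float64(-0.2), np.float64(0.26)]] end a 2.71
slat y mm [-58.4  30.4] [0.4 0.4]
```

The crank pushes back at about 6 N even while I ease off, so I had overwound past what its friction holds. I'll unwind it slowly under control to the point where it holds by itself.

Call:
play_rows --translation '[[-0.005,0.107,-0.127],[0,0,0],[0,0,0]]' --twist '[[0,0,0],[0,0,0],[0,0,0]]' --gripper '[-1,-1,-1]'

```text
time: 54.8
tool_pos: [0.5205, -0.1915, 0.2305]
ee_rot: [3.134, 0.001, 1.681]
wrist_force: [6.3, 2.0, 3.9]
width: 0.0203
finger_force: 30.0
```

Call:
play_rows --translation '[[-0.005,0.083,-0.144],[0,0,0],[0,0,0]]' --twist '[[0,0,0],[0,0,0],[0,0,0]]' --gripper '[-1,-1,-1]'

```text
time: 55.1
tool_pos: [0.5241, -0.1913, 0.236]
ee_rot: [3.133, 0.002, 1.681]
wrist_force: [7.3, 1.2, 2.8]
width: 0.0201
finger_force: 30.0
```

```bash
python3 -c "
from h import *
crank(n=1);edges('t32')"
```

```text
t 55.1 p [ 0.5241 -0.1913  0.236 ] r [3.1332e+00 1.5000e-03 1.6809e+00] F [7.3 1.2 2.8] w 0.0201 ff 30.0 q [-0.45  0.2   1.59  0.    1.35 -0.56]
xc 0.0321 yc -0.2304 z 0.056 r 0.0351 a 1.982
[[np.float64(0.011), np.float64(-0.12), np.float64(0.3)]] end a 2.331
slat y mm [-58.7  30.1] [0.6 0.2]
```

Call:
play_rows --translation '[[-0.005,0.057,-0.156],[-0.005,0.029,-0.164],[0,0,0],[0,0,0]]' --twist '[[0,0,0],[0,0,0],[0,0,0],[0,0,0]]' --gripper '[-1,-1,-1,-1]'

```text
time: 55.55
tool_pos: [0.5283, -0.1912, 0.2497]
ee_rot: [3.13, 0.002, 1.681]
wrist_force: [8.2, 1.9, 2.7]
width: 0.0201
finger_force: 30.0
```

Call:
play_rows --translation '[[-0.005,0,-0.166],[-0.005,-0.029,-0.164],[0,0,0],[0,0,0]]' --twist '[[0,0,0],[0,0,0],[0,0,0],[0,0,0]]' --gripper '[-1,-1,-1,-1]'

```text
time: 55.95
tool_pos: [0.5273, -0.1917, 0.264]
ee_rot: [3.128, 0.003, 1.681]
wrist_force: [9.1, 3.0, 7.5]
width: 0.0203
finger_force: 30.0
```

```bash
python3 -c "
from h import *
crank(n=1);edges('t33')"
```

```text
t 55.95 p [ 0.5273 -0.1917  0.264 ] r [3.1281e+00 2.7000e-03 1.6812e+00] F [9.1 3.  7.5] w 0.0203 ff 30.0 q [-0.45  0.18  1.55  0.    1.4  -0.56]
xc 0.0353 yc -0.2312 z 0.084 r 0.038 a 1.192
[[np.float64(0.011), np.float64(0.07), np.float64(0.32)]] end a 1.541
slat y mm [-59.7  28.9] [0.4 0.6]
```

Call:
play_rows --translation '[[0.011,0.09,0.325],[0.011,-0.057,0.325],[0.011,-0.165,0.286],[0,0,0],[0,0,0]]' --twist '[[0,0,0],[0,0,0],[0,0,0],[0,0,0],[0,0,0]]' --gripper '[-1,-1,-1,-1,-1]'

```text
time: 56.5
tool_pos: [0.5186, -0.1915, 0.2259]
ee_rot: [-3.14, 0.001, 1.681]
wrist_force: [-6.0, 1.4, 15.7]
width: 0.0202
finger_force: 30.0
```

Call:
play_rows --translation '[[0.005,-0.117,0.117],[0,0,0],[0,0,0]]' --twist '[[0,0,0],[0,0,0],[0,0,0]]' --gripper '[-1,-1,-1]'

```text
time: 56.8
tool_pos: [0.5148, -0.1917, 0.2233]
ee_rot: [3.139, 0.002, 1.681]
wrist_force: [-6.1, 3.9, 21.0]
width: 0.0204
finger_force: 30.0
```

```bash
python3 -c "
from h import *
crank(n=1);edges('t34')"
```

```text
t 56.8 p [ 0.5148 -0.1917  0.2233] r [3.1389e+00 1.9000e-03 1.6810e+00] F [-6.1  3.9 21. ] w 0.0204 ff 30.0 q [-0.46  0.19  1.62 -0.    1.32 -0.57]
xc 0.0228 yc -0.2298 z 0.0433 r 0.0352 a 2.435
[[np.float64(0.011), np.float64(-0.24), np.float64(0.22)]] end a 2.784
slat y mm [-58.4  30.4] [0.4 0.4]
```

Call:
play_rows --translation '[[0,-0.02,-0.025],[0,0,0],[0,0,0]]' --twist '[[0,0,0],[0,0,0],[0,0,0]]' --gripper '[-1,-1,-1]'

```text
time: 57.15
tool_pos: [0.5144, -0.1918, 0.2235]
ee_rot: [3.137, 0.002, 1.681]
wrist_force: [-2.3, 3.0, 17.1]
width: 0.0197
finger_force: 30.0
```

Call:
play_rows --translation '[[0,0,0],[0,0,0],[0,0,0],[0,0,0],[0,0,0],[0,0,0],[0,0,0],[0,0,0]]' --twist '[[0,0,0],[0,0,0],[0,0,0],[0,0,0],[0,0,0],[0,0,0],[0,0,0],[0,0,0]]' --gripper '[0.2,0.2,0.2,0.2,0.2,0.2,0.2,0.2]'

```text
time: 57.95
tool_pos: [0.5125, -0.1912, 0.2182]
ee_rot: [-3.138, -0.002, 1.681]
wrist_force: [0.9, -0.1, 0.4]
width: 0.0568
finger_force: 0.0
```

```bash
python3 -c "
from h import *
st();edges('t35')"
```

```text
t 57.95 p [ 0.5125 -0.1912  0.2182] r [-3.1378e+00 -2.3000e-03  1.6809e+00] F [ 0.9 -0.1  0.4] w 0.0568 ff 0.0 q [-0.46  0.19  1.63 -0.    1.32 -0.57]
slat y mm [-60.2  28.5] [0.6 0.4]
```

Call:
play_rows --translation '[[0,0,-0.3],[0,0,-0.5],[0,0,-0.8],[0,0,-0.9],[-0.5,0,-0.9],[-0.5,-0.2,-0.9],[0,-0.3,-0.6],[0,0,0]]' --twist '[[0,0,0],[0,0,0],[0,0,0],[0,0,0],[0,0,0],[0,0,0],[0,0,0],[0,0,0]]' --gripper '[0.2,0.2,0.2,0.2,0.2,0.2,0.2,0.2]'

```text
time: 58.8
tool_pos: [0.4973, -0.2341, 0.4211]
ee_rot: [3.134, 0.006, 1.679]
wrist_force: [1.2, 0.8, 0.9]
width: 0.0564
finger_force: 0.0
```

```bash
cat >> h.py <<'E'
def sleeve(f):
    im=snap('wrist',f)[:,:,::-1]; mk=(im.max(2)<45).astype(np.uint8)
    n,l,s,c=cv2.connectedComponentsWithStats(mk)
    for i in range(1,n):
        if s[i,4]>700 and s[i,1]<230: print('sleeve',s[i],c[i].round(1))
    for a in range(0,360,30):
        t=np.radians(a); print(a,[w2px('wrist',np.r_[cw(.038*np.sin(t),y),.07+.038*np.cos(t)])[0].round() for y in (-.256,-.186)],end=' ')
    print()
E
python3 -c "
from h import *
st();edges('t36');sleeve('w36')"
```

```text
t 58.8 p [ 0.4973 -0.2341  0.4211] r [3.1343 0.0058 1.6793] F [1.2 0.8 0.9] w 0.0564 ff 0.0 q [-0.54  0.08  1.35 -0.    1.71 -0.65]
slat y mm [-61.4  27.4] [0.4 0.4]
sleeve [ 243   97   25   87 1943] [255.1 139.9]
sleeve [  365   200   147   184 10582] [437.7 325.7]
0 [array([255., 183.]), array([255.,  97.])] 30 [array([277., 182.]), array([278.,  97.])] 60 [array([292., 179.]), array([293.,  98.])] 90 [array([295., 175.]), array([297.,  99.])] 120 [array([288., 172.]), array([289., 100.])] 150 [array([273., 169.]), array([274., 100.])] 180 [array([255., 169.]), array([255., 100.])] 210 [array([237., 169.]), array([236., 100.])] 240 [array([222., 172.]), array([221., 100.])] 270 [array([215., 175.]), array([213.,  99.])] 300 [array([218., 179.]), array([216.,  98.])] 330 [array([233., 182.]), array([231.,  97.])]
```

It settles back to the same place on release (slats at -61.4 to 27.4, at the pin's stop). Checking whether it is still creeping, or holding there.

Call:
play_rows --translation '[[0,0,0],[0,0,0],[0,0,0],[0,0,0],[0,0,0],[0,0,0],[0,0,0],[0,0,0]]' --twist '[[0,0,0],[0,0,0],[0,0,0],[0,0,0],[0,0,0],[0,0,0],[0,0,0],[0,0,0]]' --gripper '[0.1,0.1,0.1,0.1,0.1,0.1,0.1,0.1]'

```text
time: 59.7
tool_pos: [0.4979, -0.2336, 0.4155]
ee_rot: [3.141, 0.0, 1.681]
wrist_force: [-0.4, -0.2, -0.0]
width: 0.052
finger_force: 0.0
```

```bash
python3 -c "
from h import *
st();edges('t37');sleeve('w37')
x,y=cw(-.001,-.2325); plan(x,y,.289,CY+np.pi/2)" | cut -c1-160
```

```text
t 59.7 p [ 0.4979 -0.2336  0.4155] r [3.1414e+00 2.0000e-04 1.6808e+00] F [-0.4 -0.2 -0. ] w 0.052 ff 0.0 q [-0.54  0.09  1.35 -0.    1.7  -0.65]
slat y mm [-61.4  27.3] [0.5 0.4]
sleeve [ 234   99   25   87 1976] [245.8 141.5]
0 [array([255., 183.]), array([255.,  97.])] 30 [array([277., 182.]), array([278.,  97.])] 60 [array([292., 179.]), array([294.,  98.])] 90 [array([295., 175.])
twist z units -0.0 then shift units [ 0.93 -0.06  3.16]
```

Call:
play_rows --translation '[[0.5,-0.15,0.4],[0.43,-0.14,0.7],[0,0,0.7],[0,0,0.6],[0,0,0.5],[0,0,0.25],[0,0,0],[0,0,0]]' --twist '[[0,0,0],[0,0,0],[0,0,0],[0,0,0],[0,0,0],[0,0,0],[0,0,0],[0,0,0]]' --gripper '[0.1,0.1,0.1,0.1,0.1,0.1,0.1,0.1]'

```text
time: 60.6
tool_pos: [0.4826, -0.1981, 0.2902]
ee_rot: [3.141, 0.001, 1.681]
wrist_force: [0.2, 0.7, 0.1]
width: 0.0521
finger_force: 0.0
```

Call:
play_rows --translation '[[0,0,0],[0,0,0],[0,0,0],[0,0,0],[0,0,0],[0,0,0],[0,0,0],[0,0,0]]' --twist '[[0,0,0],[0,0,0],[0,0,0],[0,0,0],[0,0,0],[0,0,0],[0,0,0],[0,0,0]]' --gripper '[-1,-1,-1,-1,-1,-1,-1,-1]'

```text
time: 61.4
tool_pos: [0.4824, -0.1979, 0.2896]
ee_rot: [3.141, 0.0, 1.681]
wrist_force: [-0.6, -0.3, 0.8]
width: 0.0199
finger_force: 30.0
```

Call:
play_rows --translation '[[0.011,0.329,-0.029],[0.011,0.319,0.085],[0.011,0.27,0.189],[0.005,0.106,0.127],[0,0,0],[0,0,0]]' --twist '[[0,0,0],[0,0,0],[0,0,0],[0,0,0],[0,0,0],[0,0,0]]' --gripper '[-1,-1,-1,-1,-1,-1]'

```text
time: 62.0
tool_pos: [0.5236, -0.1917, 0.2754]
ee_rot: [3.139, 0.0, 1.681]
wrist_force: [1.1, 2.1, 3.2]
width: 0.0204
finger_force: 30.0
```

```bash
python3 -c "
from h import *
crank(n=1);edges('t40')"
```

```text
t 62.0 p [ 0.5236 -0.1917  0.2754] r [3.1391e+00 3.0000e-04 1.6811e+00] F [1.1 2.1 3.2] w 0.0204 ff 30.0 q [-0.45  0.16  1.55  0.    1.43 -0.56]
xc 0.0316 yc -0.2307 z 0.0954 r 0.0406 a 0.894
[[np.float64(0.011), np.float64(0.11), np.float64(0.33)]] end a 1.243
slat y mm [-60.2  28.5] [0.6 0.4]
```

Call:
play_rows --translation '[[0,0,0],[0,0,0],[0,0,0],[0,0,0],[0,0,0],[0,0,0],[0,0,0],[0,0,0]]' --twist '[[0,0,0],[0,0,0],[0,0,0],[0,0,0],[0,0,0],[0,0,0],[0,0,0],[0,0,0]]' --gripper '[0.2,0.2,0.2,0.2,0.2,0.2,0.2,0.2]'

```text
time: 62.85
tool_pos: [0.5227, -0.1919, 0.2744]
ee_rot: [-3.141, 0.0, 1.681]
wrist_force: [-1.5, 0.2, 0.4]
width: 0.0567
finger_force: 0.5
```

```bash
python3 -c "
from h import *
st();edges('t41')"
```

```text
t 62.85 p [ 0.5227 -0.1919  0.2744] r [-3.1410e+00  1.0000e-04  1.6807e+00] F [-1.5  0.2  0.4] w 0.0567 ff 0.5 q [-0.45  0.16  1.55 -0.    1.43 -0.56]
slat y mm [-61.1  27.6] [0.5 0.4]
```

Call:
play_rows --translation '[[0,0,-0.3],[0,0,-0.6],[0,0,-0.8],[-0.5,-0.3,-0.8],[-0.45,-0.35,-0.65],[0,0,0],[0,0,0],[0,0,0]]' --twist '[[0,0,0],[0,0,0],[0,0,0],[0,0,0],[0,0,0],[0,0,0],[0,0,0],[0,0,0]]' --gripper '[0.2,0.2,0.2,0.2,0.2,0.2,0.2,0.2]'

```text
time: 63.7
tool_pos: [0.5013, -0.2318, 0.3991]
ee_rot: [-3.14, -0.002, 1.681]
wrist_force: [0.6, 0.2, -0.4]
width: 0.0567
finger_force: 0.0
```

```bash
python3 -c "
from h import *
st();edges('t42');sleeve('w42')"
```

```text
t 63.7 p [ 0.5013 -0.2318  0.3991] r [-3.1402e+00 -1.8000e-03  1.6814e+00] F [ 0.6  0.2 -0.4] w 0.0567 ff 0.0 q [-0.54  0.09  1.37  0.    1.68 -0.65]
slat y mm [-61.4  27.4] [0.4 0.4]
sleeve [ 235  100   26   93 2211] [248.1 146. ]
sleeve [  128   208   384   176 13827] [400.  317.8]
0 [array([251., 190.]), array([251.,  99.])] 30 [array([275., 188.]), array([276.,  99.])] 60 [array([290., 185.]), array([292., 100.])] 90 [array([294., 181.]), array([296., 101.])] 120 [array([287., 177.]), array([288., 101.])] 150 [array([272., 174.]), array([272., 102.])] 180 [array([253., 173.]), array([253., 102.])] 210 [array([234., 174.]), array([232., 102.])] 240 [array([218., 177.]), array([216., 101.])] 270 [array([210., 180.]), array([208., 101.])] 300 [array([213., 185.]), array([211., 100.])] 330 [array([228., 188.]), array([226.,  99.])]
```

Call:
play_rows --translation '[[-0.3,0,-0.4],[0,0,0],[0,0,0],[0,0,0],[0,0,0],[0,0,0],[0,0,0],[0,0,0]]' --twist '[[0,0,0],[0,0,0],[0,0,0],[0,0,0],[0,0,0],[0,0,0],[0,0,0],[0,0,0]]' --gripper '[0.2,0.2,0.2,0.2,0.2,0.2,0.2,0.2]'

```text
time: 64.6
tool_pos: [0.5025, -0.2443, 0.4164]
ee_rot: [-3.142, 0.0, 1.681]
wrist_force: [-0.2, 0.1, -0.5]
width: 0.0563
finger_force: 0.0
```

```bash
python3 -c "
from h import *
edges('t43');sleeve('w43')" | cut -c1-90
```

```text
slat y mm [-61.4  27.1] [0.4 0.2]
sleeve [ 229   79   29   93 2037] [241.  126.6]
0 [array([251., 169.]), array([251.,  82.])] 30 [array([273., 168.]), array([274.,  83.])]
```

Call:
play_rows --translation '[[0,0,0],[0,0,0],[0,0,0],[0,0,0],[0,0,0],[0,0,0],[0,0,0],[0,0,0]]' --twist '[[0,0,0],[0,0,0],[0,0,0],[0,0,0],[0,0,0],[0,0,0],[0,0,0],[0,0,0]]' --gripper '[0.2,0.2,0.2,0.2,0.2,0.2,0.2,0.2]'

```text
time: 65.5
tool_pos: [0.5025, -0.2444, 0.4165]
ee_rot: [3.142, 0.0, 1.681]
wrist_force: [1.0, 0.5, 0.4]
width: 0.0566
finger_force: 0.0
```

Call:
play_rows --translation '[[0,0,0],[0,0,0],[0,0,0],[0,0,0],[0,0,0],[0,0,0],[0,0,0],[0,0,0]]' --twist '[[0,0,0],[0,0,0],[0,0,0],[0,0,0],[0,0,0],[0,0,0],[0,0,0],[0,0,0]]' --gripper '[0.2,0.2,0.2,0.2,0.2,0.2,0.2,0.2]'

```text
time: 66.3
tool_pos: [0.5025, -0.2444, 0.4165]
ee_rot: [-3.142, 0.0, 1.681]
wrist_force: [-0.4, 0.9, 0.3]
width: 0.0564
finger_force: 0.0
```

```bash
python3 -c "
from h import *
edges('t44');sleeve('w44')
for n in ['jaw_face','tail_face']:
    for d in robot.spot_point(n,'top')[:1]: print(n,wc(*d['centre'][:2]).round(4),round(d['score'],2))" | cut -c1-90
```

```text
slat y mm [-61.5  27.1] [0.4 0.2]
sleeve [ 227   80   29   92 2038] [239.  126.5]
0 [array([251., 169.]), array([251.,  82.])] 30 [array([273., 168.]), array([274.,  83.])]
jaw_face [-0.0002 -0.0581] 0.68
tail_face [-0.0021  0.0303] 0.64
```

The crank now only creeps very slowly (about 1.5°/s), so the slats are under load and held. I'll give one last tightening so the hand-in happens with a fresh, firm squeeze.

Call:
play_rows --translation '[[0.6,-0.2,0.4],[0.6,-0.2,0.7],[0,0,0.7],[0,0,0.6],[0,0,0.5],[0,0,0.25],[0,0,0],[0,0,0]]' --twist '[[0,0,0],[0,0,0],[0,0,0],[0,0,0],[0,0,0],[0,0,0],[0,0,0],[0,0,0]]' --gripper '[0.1,0.1,0.1,0.1,0.1,0.1,0.1,0.1]'

```text
time: 67.3
tool_pos: [0.4817, -0.1987, 0.2914]
ee_rot: [3.14, 0.001, 1.681]
wrist_force: [0.4, 0.8, -1.1]
width: 0.0516
finger_force: 0.0
```

Call:
play_rows --translation '[[0,0,0],[0,0,0],[0,0,0],[0,0,0],[0,0,0],[0,0,0],[0,0,0],[0,0,0]]' --twist '[[0,0,0],[0,0,0],[0,0,0],[0,0,0],[0,0,0],[0,0,0],[0,0,0],[0,0,0]]' --gripper '[-1,-1,-1,-1,-1,-1,-1,-1]'

```text
time: 68.1
tool_pos: [0.4814, -0.1986, 0.2907]
ee_rot: [3.141, 0.001, 1.681]
wrist_force: [-0.4, -0.0, 1.8]
width: 0.0205
finger_force: 30.0
```

Call:
play_rows --translation '[[0.011,0.329,-0.029],[0.011,0.319,0.085],[0.011,0.27,0.189],[0.011,0.189,0.27],[0.011,0.085,0.319],[0.011,-0.029,0.329],[0,0,0]]' --twist '[[0,0,0],[0,0,0],[0,0,0],[0,0,0],[0,0,0],[0,0,0],[0,0,0]]' --gripper '[-1,-1,-1,-1,-1,-1,-1]'

```text
time: 68.8
tool_pos: [0.5287, -0.1904, 0.245]
ee_rot: [3.136, 0.001, 1.681]
wrist_force: [3.5, 1.0, 2.7]
width: 0.0203
finger_force: 30.0
```

Call:
play_rows --translation '[[0,0,0],[0,0,0],[0,0,0],[0,0,0],[0,0,-0.7],[0,0,-0.9],[0,0,-0.9],[0,0,-0.9]]' --twist '[[0,0,0],[0,0,0],[0,0,0],[0,0,0],[0,0,0],[0,0,0],[0,0,0],[0,0,0]]' --gripper '[0.5,0.5,0.5,0.5,0.5,0.5,0.5,0.5]'

```text
time: 69.6
tool_pos: [0.5269, -0.1907, 0.3808]
ee_rot: [-3.14, -0.001, 1.68]
wrist_force: [0.0, -0.7, -0.6]
width: 0.0704
finger_force: 0.0
```

```bash
python3 -c "
from h import *
st();edges('t50');print(robot.close_job())"
```

```text
t 69.6 p [ 0.5269 -0.1907  0.3808] r [-3.1403e+00 -5.0000e-04  1.6805e+00] F [ 0.  -0.7 -0.6] w 0.0704 ff 0.0 q [-0.45  0.12  1.39 -0.    1.64 -0.56]
slat y mm [-60.9  27.6] [0.4 0.4]
the job is handed in; nothing more can be done
None
```

I handed in the job with both slats laid, the tail jaw pinned and the crank wound up, but the squeeze may not be firm enough to pass: each time I let go, the crank unwound a long way (up to about 245°) and the slats slid back (about 4 mm the first time) before it nearly stopped, still creeping. I couldn't measure the clamping force left. The pencil cup and glue bottle were still in their places when last checked.

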